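Shingle the wood samples on the stall's sloping display tray

TASK

Lay the three loose wood sample tiles on the sloping display tray as a shingled row, straight and along the middle of the tray: first the tile with one hole at the top, its foot against the upper side of the top rib and its head resting on the bar, then the tile with two holes with its foot against the upper side of the middle rib and the tile with three holes likewise at the bottom rib, each with its head lying on the tile above. The holed end of every tile points up the slope and stays in view; leave the tin, the pen stand and the gouge where they are.

Things in the scene. Friction and masses are not known exactly. Their poses are not given: they have to be found in the camera images.
- tray: Fixed dark wooden display tray, 140 mm wide, 200 mm deep, 105 mm high. Origin: under its centre, on the table; x points level from the low front to the high back, y across to the left, z up. Its board slopes up towards +x at 22 degrees, carries three cross ribs and a taller bar near the top, and has side lips 6 mm high, 124 mm apart.
- board_front (a point): On the tray: middle of the board's low front edge, on its upper surface (x -105, z 22 mm from the tray's origin). The board runs 215 mm up the slope from here. The ribs (5 mm high, 6 mm thick, full width between lips) have their upper faces 30 (bottom), 70 (middle) and 110 mm (top) up the slope from here.
- bar_edge (a point): On the tray: middle of the top lower edge of the head bar, 180 mm up the slope and 14 mm off the board; the bar is 12 mm thick. A tile with its foot on the board against a rib and its head on the bar or on the tile above lies at 33.5 degrees to the table; the tiles then lie face to face, each with 40 mm of its head end showing.
- tile1: Flat pale wooden sample tile, 95 x 50 x 8 mm (x, y, z), about 30 g, loose, lying flat on the table with one hole of 10 mm through it near the head end (in a line across, 36 mm from the middle towards +x). Origin: centre of its underside; x points to the head (holed) end, z out of the upper face.
- tile1_foot (a point): On the tile with one hole: middle of the underside's foot edge (47.5 mm from the tile's origin along its -x).
- tile1_head (a point): On the tile with one hole: middle of the underside's head edge (47.5 mm from the tile's origin along its +x).
- foot_place1 (a point): On the tray: where the foot-edge point of the tile with one hole belongs, on the sloping board on the centre line, 1 mm above the upper face of the top rib.
- head_place1 (a point): On the tray: where the head-edge point of the tile with one hole belongs, 95 mm from foot_place1 at 33.5 degrees above level, towards the tray's back.
- tile2: Flat pale wooden sample tile, 95 x 50 x 8 mm (x, y, z), about 30 g, loose, lying flat on the table with two holes of 10 mm through it near the head end (in a line across, 36 mm from the middle towards +x). Origin: centre of its underside; x points to the head (holed) end, z out of the upper face.
- tile2_foot (a point): On the tile with two holes: middle of the underside's foot edge (47.5 mm from the tile's origin along its -x).
- tile2_head (a point): On the tile with two holes: middle of the underside's head edge (47.5 mm from the tile's origin along its +x).
- foot_place2 (a point): On the tray: where the foot-edge point of the tile with two holes belongs, on the sloping board on the centre line, 1 mm above the upper face of the middle rib.
- head_place2 (a point): On the tray: where the head-edge point of the tile with two holes belongs, 95 mm from foot_place2 at 33.5 degrees above level, towards the tray's back.
- tile3: Flat pale wooden sample tile, 95 x 50 x 8 mm (x, y, z), about 30 g, loose, lying flat on the table with three holes of 10 mm through it near the head end (in a line across, 36 mm from the middle towards +x). Origin: centre of its underside; x points to the head (holed) end, z out of the upper face.
- tile3_foot (a point): On the tile with three holes: middle of the underside's foot edge (47.5 mm from the tile's origin along its -x).
- tile3_head (a point): On the tile with three holes: middle of the underside's head edge (47.5 mm from the tile's origin along its +x).
- foot_place3 (a point): On the tray: where the foot-edge point of the tile with three holes belongs, on the sloping board on the centre line, 1 mm above the upper face of the bottom rib.
- head_place3 (a point): On the tray: where the head-edge point of the tile with three holes belongs, 95 mm from foot_place3 at 33.5 degrees above level, towards the tray's back.
- wax_tin: Bystander: upright aluminium tin, 68 mm across, 45 mm high; origin under its centre.
- pen_stand: Bystander: half-round wooden stand with five pens fanned in it, about 60 x 215 x 165 mm over all; origin under its centre.
- gouge: Bystander: woodturner's gouge with turned handle and steel blade, 30 x 245 x 30 mm, lying with the blade towards +y of its own frame; origin under the handle near the ferrule.
Mind the look-alikes: they are no part of the job. What is shaped like the tile3 but green or red is not meant.

How it is judged:
By the outcome, as a careful person would: the job done as asked, in the order asked, and still so for the second after the job is handed in, with the robot touching nothing.
It also fails if it takes over 72 s, if anything falls off the work surface, if the arm or the gripper's body presses on something with over 40 N, if the wrist force passes 120 N, or if a joint passes its speed limit or range.

ROBOT

A 6-joint arm with a two-finger parallel gripper is mounted at the origin on the work surface. World frame = base frame: x ahead of the robot, y to its left, z up, the work surface at z = 0. Lengths are in m, angles in rad, forces in N, time in s.
With the tool pointing down it reaches from about 0.35 to 0.85 m from the base axis. Payload 8.1 kg.
Tool frame: the origin (TCP) lies at the very end of the fingers, on their centre line; the grasp point (between the pads) lies arm.hold_point_z behind it (arm.hold_point_z is the distance from the TCP to the grasp point, in m); y points along the fingers, x is the direction in which the jaws open and shut, and the axes are right-handed (so a half turn about y gives the same grasp; the last joint's range is limited). The gripper opens to 93 mm and grips with 3 to 60 N. Pads are 15 mm wide; open, the fingers measure 128 mm over their backs; the gripper's body (75 mm by 188 mm) begins 65 mm behind the grasp point.
Start: joints at [-1.358, 0.13, 1.488, -0, 1.523, -0.085], TCP at [0.176, -0.574, 0.182] pointing down, gripper open.
Joint ranges: [-2.96, 2.96], [-0.89, 2.26], [0.02, 2.5], [-1.34, 4.48], [0, 2.73], [-2.66, 2.66]. Speed limits (rad/s): [2.39, 2.39, 2.79, 3.14, 3.14, 3.14].

INTERFACE

Orientations are given as a 3x3 rotation matrix whose columns are the frame's x, y, z axes.
In Python, from station import arm, cams, finish_job gives the robot as it stands. The module is installed in compiled form; this text tells all that it offers.
- The arm moves only by the shell command python3 -m creep 'ROWS' [FORCE]. ROWS is JSON, a list of rows, each an object with "jaw": the opening, from -1 (shut) to 1 (fully open); "delta_pos": the shift along the tool's x, y, z in cm, a list of three; "twist": the turn about the tool's y in rad. In form: [{"jaw": jaw, "delta_pos": [x, y, z], "twist": twist}, ...]. A call has 1 to 10 rows; each row is the pose to reach, as a shift and turn from the pose commanded when the call began, along the tool's axes at that moment; what a row does not reach only later rows make up. A row lasts 1/8 s, in which the tool goes at most 62.5 mm and 10.7 degrees, less where a joint would pass 70% of its speed; a pose out of reach is approached as far as the arm can. A call with a gripper value outside its range is refused whole. The fingers move at their own pace and stop on an object; FORCE is the grip in N (left out, the last holds). Time passes only in rows, so rows that repeat a pose let the fingers close. It gives the time, the measured TCP pose, the force and the opening at its end, in the units of the state.
- arm.get_obs(): the state, without advancing time (a new reading comes with each control period).
- cams.capture(name): name is "scene" or "top" or "wrist"; returns the picture (400x640x3 uint8, red, green, blue); there is no depth.
- cams.get_calibration(name): a dict with "camera_matrix" (3x3 intrinsics, pixels), "k1" (the pictures are not rectified: a ray, as slopes to the right and down, at radius r is drawn at 1 + k1 r^2 times it, then the intrinsics apply), "origin" and "attitude" of the camera in the world. Camera axes: x right, y up, looking along -z (the intrinsics and any distortion apply to the point x, -y, -z); pixel columns grow to the right and rows downward; lengths in m; the calibration is good to about 2 mm. A picture is of the moment at which its call begins: read the wrist's pose just before it. get_calibration takes no time and is no camera call; for the wrist camera it gives the pose at the moment of the call.
- finish_job(): hands the job in, once; it reports no verdict.
The state is a dict: "time": time; "joint_positions": joint angles; "dq": joint speeds; "effort": joint torques, N m; "tcp_pos": TCP position; "orientation": TCP orientation; "ft_force": force on the tool from outside, world axes, zero at the start; "wrist_torque": the same for the moment, N m; "width": finger opening in m.
Only numpy, scipy, OpenCV 4.12 (cv2) and the standard library are available. Lean on these libraries where they do the work, as an engineer would, in place of code of your own. Each camera call takes 0.05 s, during which the arm holds its last target.

## Working session

There is one attempt and no reset: what is moved stays moved. The work goes in short steps, Python scripts to look and compute and a shell command to move; the robot and the scene stay as the last step left them, time stands still between calls to the robot, and variables do not carry over. Pictures are saved under pics/ and viewed, and the job is handed in when it is done.

```bash
mkdir -p pics; ls
python3 - <<'E'
from station import arm,cams
import cv2,numpy as np
o=arm.get_obs()
for k,v in o.items(): print(k,np.round(v,4).tolist())
print(arm.hold_point_z)
for n in ["scene","top","wrist"]:
    print(n,{k:np.round(v,4).tolist() for k,v in cams.get_calibration(n).items()})
    cv2.imwrite(f"pics/{n}0.png",cams.capture(n)[:,:,::-1])
E
```

```text
pics
time 0.0
joint_positions [-1.3584, 0.1312, 1.4893, -0.0, 1.523, -0.0854]
dq [-0.0006, -0.0011, -0.0014, 0.0011, -0.002, -0.0006]
effort [-0.0006, -55.9825, -49.1772, 0.077, 0.0347, -0.0002]
tcp_pos [0.1759, -0.573, 0.1808]
orientation [[0.2934, -0.0004, 0.956], [-0.956, 0.0018, 0.2934], [-0.0018, -1.0, 0.0001]]
ft_force [-0.4726, 0.4082, -0.2228]
wrist_torque [0.0154, -0.0326, -0.028]
width 0.0928
0.0188
scene {'camera_matrix': [[402.4761, 0.0, 318.4894], [0.0, 402.4761, 200.3361], [0.0, 0.0, 1.0]], 'k1': -0.0833, 'origin': [1.221, 0.1441, 0.7395], 'attitude': [[-0.4014, -0.5963, 0.6952], [0.9157, -0.2778, 0.2904], [0.0199, 0.7532, 0.6575]]}
top {'camera_matrix': [[365.8772, 0.0, 323.3534], [0.0, 365.8772, 200.4797], [0.0, 0.0, 1.0]], 'k1': -0.0281, 'origin': [0.3556, -0.0989, 0.964], 'attitude': [[-0.0475, 0.9705, -0.2366], [-0.9989, -0.0466, 0.0096], [-0.0017, 0.2368, 0.9716]]}
wrist {'camera_matrix': [[298.6442, 0.0, 325.9213], [0.0, 298.6442, 199.151], [0.0, 0.0, 1.0]], 'k1': -0.0383, 'origin': [0.2488, -0.5519, 0.3835], 'attitude': [[0.2929, 0.9199, 0.2609], [-0.9561, 0.2827, 0.0767], [-0.0032, -0.2719, 0.9623]]}
```

View pics/scene0.png

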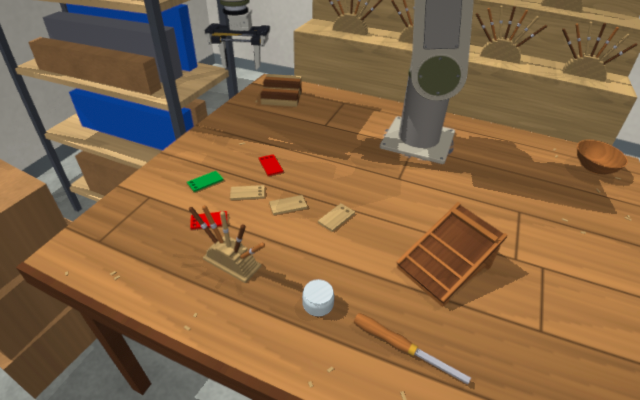

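View pics/top0.png

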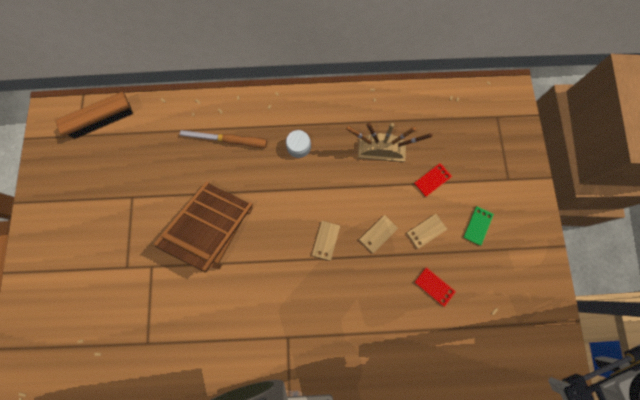

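View pics/wrist0.png

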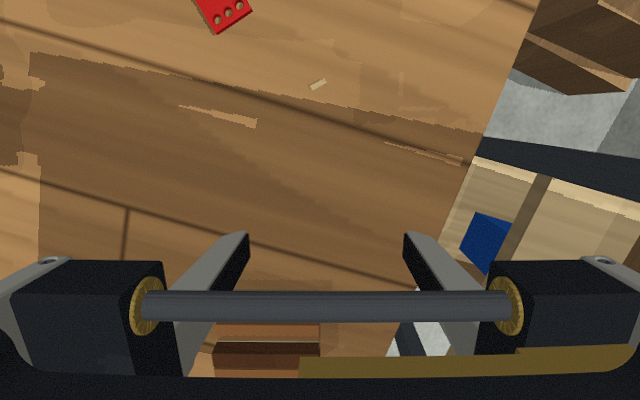

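```bash
cat > h.py <<'E'
import numpy as np, cv2, json
from station import arm,cams
def cal(n): return {k:np.array(v) for k,v in cams.get_calibration(n).items()}
def ray(c,uv):
    K=c["camera_matrix"]; d=np.array([(uv[0]-K[0,2])/K[0,0],(uv[1]-K[1,2])/K[1,1]]); s=d.copy()
    for _ in range(20): s=d/(1+c["k1"]*(s@s))
    v=c["attitude"]@np.array([s[0],-s[1],-1]); return c["origin"],v
def onz(c,uv,z):
    o,v=ray(c,uv); return o+v*(z-o[2])/v[2]
def proj(c,p):
    q=c["attitude"].T@(np.asarray(p,float)-c["origin"]); s=np.array([q[0],-q[1]])/-q[2]
    s=s*(1+c["k1"]*(s@s)); K=c["camera_matrix"]; return np.array([K[0,0]*s[0]+K[0,2],K[1,1]*s[1]+K[1,2]])
def tri(c1,u1,c2,u2):
    o1,v1=ray(c1,u1);o2,v2=ray(c2,u2); v1=v1/np.linalg.norm(v1);v2=v2/np.linalg.norm(v2)
    t=np.linalg.lstsq(np.stack([v1,-v2],1),o2-o1,rcond=None)[0]
    a=o1+t[0]*v1;b=o2+t[1]*v2; return (a+b)/2,np.linalg.norm(a-b)
E
python3 - <<'E'
import cv2
a=cv2.imread('pics/top0.png'); b=cv2.imread('pics/scene0.png')
z=lambda i,x,y,w,h,s:cv2.resize(i[y:y+h,x:x+w],None,fx=s,fy=s,interpolation=cv2.INTER_CUBIC)
cv2.imwrite('pics/z1.png',z(a,145,175,120,100,6)); cv2.imwrite('pics/z2.png',z(a,300,190,200,120,4)); cv2.imwrite('pics/z3.png',z(b,380,190,140,120,5))
cv2.imwrite('pics/z4.png',z(b,180,150,190,90,4))
E
```

```text
(no output)
```

View pics/z1.png

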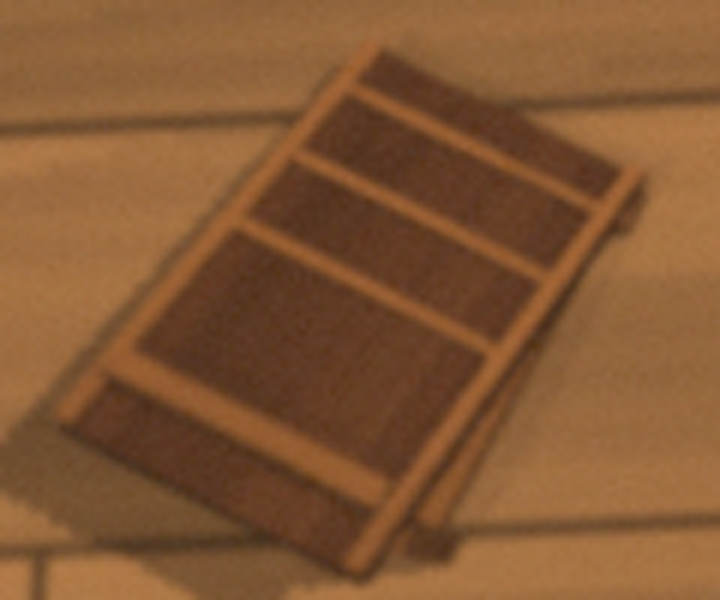

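View pics/z2.png

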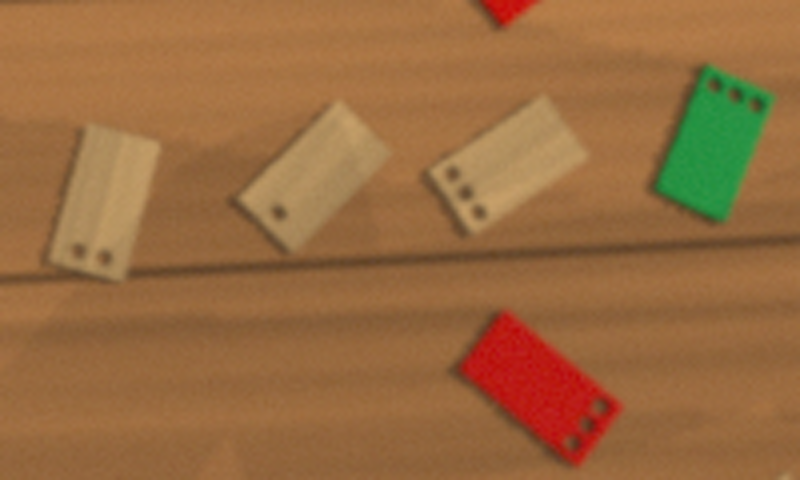

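View pics/z3.png

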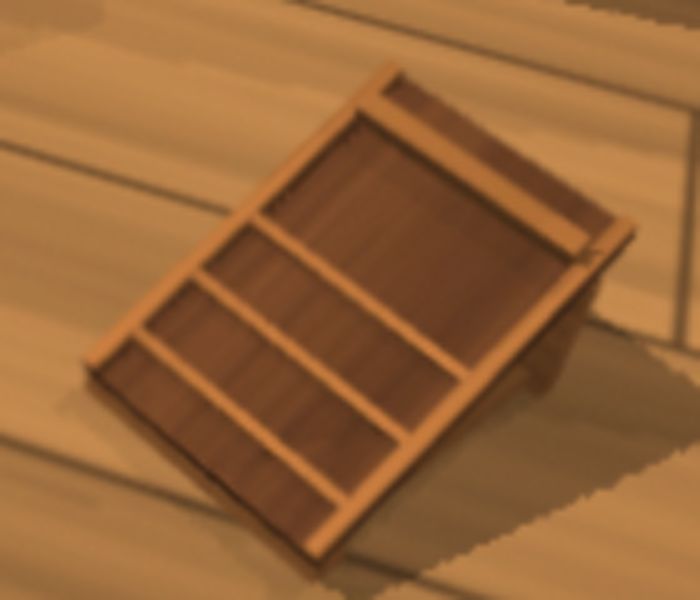

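View pics/z4.png

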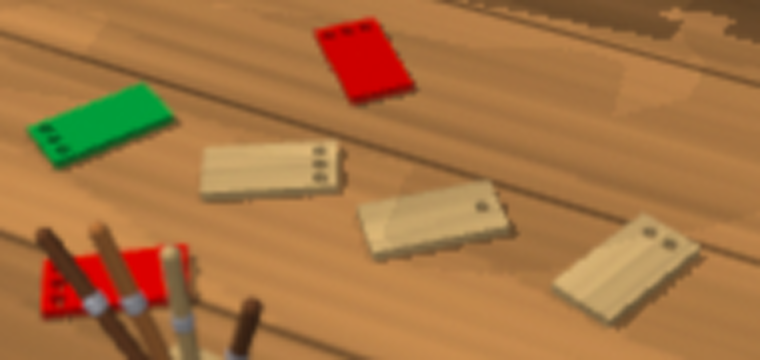

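Run:
```python
from h import *
import cv2
T=cal('top');S=cal('scene')
c22,s22=np.cos(np.radians(22)),np.sin(np.radians(22))
def tp(s,h,y): return np.array([-.105+s*c22-h*s22,y,.022+s*s22+h*c22])
L=[(tp(.027,.005,-.062),(352,90),(342,505)),(tp(.027,.005,.062),(592,208),(140,333)),
(tp(.067,.005,-.062),(300,155),(403,440)),(tp(.067,.005,.062),(545,275),(200,275)),
(tp(.107,.005,-.062),(243,225),(463,378)),(tp(.107,.005,.062),(490,350),(257,215))]
up=lambda p,x,y,s:((p[0]+.5)/s-.5+x,(p[1]+.5)/s-.5+y)
def fit(A,B):
    a=A[:,:2]-A[:,:2].mean(0);b=B[:,:2]-B[:,:2].mean(0)
    th=np.arctan2((a[:,0]*b[:,1]-a[:,1]*b[:,0]).sum(),(a*b).sum())
    R=np.array([[np.cos(th),-np.sin(th)],[np.sin(th),np.cos(th)]]); t=B[:,:2].mean(0)-R@A[:,:2].mean(0)
    return th,t,np.linalg.norm((A[:,:2]@R.T+t-B[:,:2]),axis=1)
A=np.array([l[0] for l in L])
PT=np.array([onz(T,up(l[1],145,175,6),l[0][2]) for l in L]);PS=np.array([onz(S,up(l[2],380,190,5),l[0][2]) for l in L])
for n,P in(('top',PT),('scene',PS)): 
    th,t,r=fit(A,P);print(n,np.degrees(th),t,np.round(r*1e3,1))
X=[tri(T,up(l[1],145,175,6),S,up(l[2],380,190,5)) for l in L]
print([np.round(x[0]-[0,0,l[0][2]],4).tolist()+[round(x[1]*1e3,1)] for x,l in zip(X,L)])
for n,c in(('top',T),('scene',S)):
    im=cv2.imread(f'pics/{n}0.png'); h=cv2.cvtColor(im,cv2.COLOR_BGR2HSV)
    b=[(326,240),(378,233),(427,231)] if n=='top' else [(336,216),(289,204),(248,192)]
    for k,p in zip((2,1,3),b):
        print(n,k,im[p[1]-2,p[0]],h[p[1]-2,p[0]],h[p[1]-22,p[0]])
```

```text
top 151.41472145681377 [0.52541018 0.19245508] [1.2 2.  2.1 1.6 2.3 2.1]
scene 150.545177874451 [0.52876462 0.19189873] [0.6 2.6 1.7 2.1 2.3 1.5]
[[0.6273, 0.2066, -0.0034, np.float64(2.6)], [0.5686, 0.1005, -0.0022, np.float64(1.6)], [0.5947, 0.2235, -0.0028, np.float64(1.9)], [0.5367, 0.1178, -0.0014, np.float64(0.0)], [0.5617, 0.2413, -0.0033, np.float64(2.1)], [0.5032, 0.1354, 0.0001, np.float64(1.9)]]
top 2 [ 95 144 176] [ 18 117 176] [ 14 150 167]
top 1 [ 96 144 178] [ 18 117 178] [ 14 149 171]
top 3 [ 95 143 175] [ 18 117 175] [ 14 152 159]
scene 2 [113 174 210] [ 19 118 210] [ 15 155 160]
scene 1 [105 160 193] [ 19 116 193] [ 15 152 151]
scene 3 [109 168 203] [ 19 118 203] [ 15 153 165]
```

```bash
cat >> h.py <<'E'
def tiles(im,c,seeds,z=.008,smax=136,save=None):
    h=cv2.cvtColor(im,cv2.COLOR_BGR2HSV)
    m=((h[...,0]>=15)&(h[...,0]<=22)&(h[...,1]<smax)&(h[...,2]>130)).astype(np.uint8)*255
    m=cv2.morphologyEx(m,cv2.MORPH_CLOSE,np.ones((3,3),np.uint8))
    cs,_=cv2.findContours(m,cv2.RETR_EXTERNAL,cv2.CHAIN_APPROX_NONE)
    out={}
    for k,p in seeds.items():
        g=[q for q in cs if cv2.pointPolygonTest(q,p,False)>=0]
        if not g: out[k]=None; continue
        # contour onto the plane, then min area rect in mm
        W=np.array([onz(c,q[0],z)[:2]*1000 for q in g[0]],np.float32)
        r=cv2.minAreaRect(W); out[k]=(r,cv2.contourArea(g[0]))
    return out,m
E
python3 - <<'E'
from h import *
for n,b in (('top',{2:(326,240),1:(378,233),3:(427,231)}),('scene',{2:(336,216),1:(289,204),3:(248,192)})):
    o,m=tiles(cv2.imread(f'pics/{n}0.png'),cal(n),b); cv2.imwrite(f'pics/m{n}.png',m)
    for k in o: print(n,k,o[k])
T=cal('top')
for k,(hd,u) in {2:((327,240),(92,255)),1:(0,(279,212)),3:(0,(466,192))}.items():
    print(k,'holes mid',np.round(onz(T,((u[0]+.5)/4-.5+300,(u[1]+.5)/4-.5+190),.008),4))
E
```

```text
top 2 (((481.92620849609375, -109.69627380371094), (53.55876159667969, 96.25904083251953), 71.65634155273438), 678.5)
top 1 (((492.509765625, -249.54112243652344), (51.77874755859375, 95.46281433105469), 41.48920822143555), 674.5)
top 3 (((493.887451171875, -377.05804443359375), (52.86829376220703, 97.66136932373047), 30.14153289794922), 667.0)
scene 2 (((486.9635009765625, -111.86054992675781), (53.79008483886719, 100.92144775390625), 73.4211654663086), 473.5)
scene 1 (((496.57977294921875, -249.43032836914062), (55.0500602722168, 97.05693817138672), 42.235103607177734), 415.5)
scene 3 (((500.0088806152344, -376.5562744140625), (59.07219314575195, 96.05692291259766), 29.794485092163086), 391.0)
2 holes mid [ 0.4472 -0.0998  0.008 ]
1 holes mid [ 0.4692 -0.2233  0.008 ]
3 holes mid [ 0.4763 -0.3472  0.008 ]
```

```bash
python3 -m creep '[{"jaw":1,"delta_pos":[-19.5,3,40.9],"twist":-1.8},{"jaw":1,"delta_pos":[-19.5,3,40.9],"twist":-1.8},{"jaw":1,"delta_pos":[-19.5,3,40.9],"twist":-1.8},{"jaw":1,"delta_pos":[-19.5,3,40.9],"twist":-1.8},{"jaw":1,"delta_pos":[-19.5,3,40.9],"twist":-1.8},{"jaw":1,"delta_pos":[-19.5,3,40.9],"twist":-1.8},{"jaw":1,"delta_pos":[-19.5,3,40.9],"twist":-1.8},{"jaw":1,"delta_pos":[-19.5,3,40.9],"twist":-1.8},{"jaw":1,"delta_pos":[-19.5,3,40.9],"twist":-1.8},{"jaw":1,"delta_pos":[-19.5,3,40.9],"twist":-1.8}]'
cat >> h.py <<'E'
def st():
    o=arm.get_obs(); R=np.array(o["orientation"]); p=np.array(o["tcp_pos"])
    print("t",round(o["time"],2),"tcp",np.round(p,4),"xang",round(np.degrees(np.arctan2(R[1,0],R[0,0])),2),"F",np.round(o["ft_force"],1),"w",round(o["width"],4),"tilt",np.round(R[2],3))
    return p,R
def want(target,xang):
    p,R=st(); d=R.T@(np.asarray(target)-p)*100; a=np.arctan2(R[1,0],R[0,0])
    t=-(np.radians(xang)-a); t=(t+np.pi)%(2*np.pi)-np.pi
    print("delta cm",np.round(d,2),"twist",round(t,3)); return d,t
def snap(n,f,crop=None,s=1):
    c=cal(n); im=cams.capture(n)[:,:,::-1].copy(); cv2.imwrite(f"pics/{f}.png",im); return c,im
E
python3 - <<'E'
from h import *
want([.510,-.267,.15],41.5)
E
```

```text
time: 1.4
tcp_pos: [0.5099, -0.2664, 0.1513]
orientation: [[0.861, -0.001, -0.508], [0.508, 0.001, 0.861], [-0.0, -1.0, 0.001]]
ft_force: [0.5, 0.2, -0.2]
width: 0.093
t 1.4 tcp [ 0.5099 -0.2664  0.1513] xang 30.54 F [ 0.5  0.2 -0.2] w 0.093 tilt [-0.    -1.     0.001]
delta cm [-0.02  0.13 -0.05] twist -0.191
```

```bash
python3 -m creep '[{"jaw":1,"delta_pos":[0,0,0],"twist":-0.19},{"jaw":1,"delta_pos":[0,0,0],"twist":-0.19},{"jaw":1,"delta_pos":[0,0,0],"twist":-0.19}]' >/dev/null
python3 - <<'E'
from h import *
st(); c,im=snap('wrist','w1')
o,m=tiles(im,c,{1:(326,228)}); cv2.imwrite('pics/w1m.png',m); print(o)
E
```

```text
t 1.77 tcp [ 0.5097 -0.2671  0.1517] xang 40.84 F [ 0.1 -0.  -0.5] w 0.093 tilt [-0. -1.  0.]
{1: (((529.4998168945312, -213.25503540039062), (603.6994018554688, 176.8412628173828), 89.7849349975586), 41793.5)}
```

View pics/w1.png

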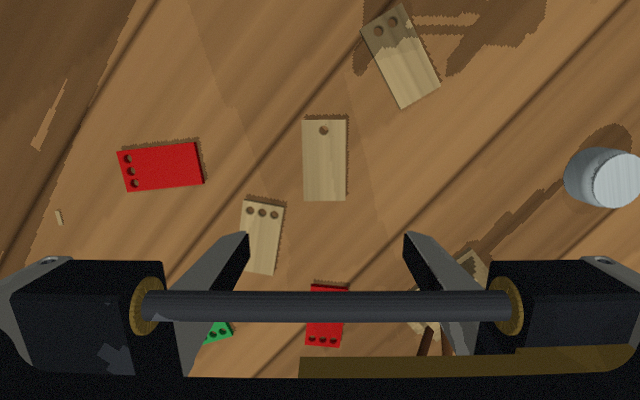

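Run:
```python
from h import *
im=cv2.imread('pics/w1.png');h=cv2.cvtColor(im,cv2.COLOR_BGR2HSV)
print([h[y,x].tolist() for x,y in [(325,150),(310,130),(335,190),(285,140),(370,150),(325,215),(400,80),(265,230),(230,200)]])
cv2.imwrite('pics/w1z.png',cv2.resize(im[100:215,280:370],None,fx=6,fy=5.2,interpolation=cv2.INTER_CUBIC))
c=cal('wrist'); p,R=st(); print(proj(c,[p[0],p[1],.008]),proj(c,p), proj(cal('wrist'),[.510,-.267,0.008]))
```

```text
[[20, 94, 158], [19, 100, 148], [20, 101, 151], [17, 141, 130], [16, 136, 144], [16, 136, 133], [20, 95, 159], [20, 101, 157], [15, 149, 96]]
t 1.82 tcp [ 0.5097 -0.2672  0.1517] xang 40.88 F [-0.2 -1.   0.3] w 0.0924 tilt [-0. -1.  0.]
[325.79509285 180.69218946] [325.93944033 222.90807184] [326.04108559 180.7319127 ]
```

View pics/w1z.png

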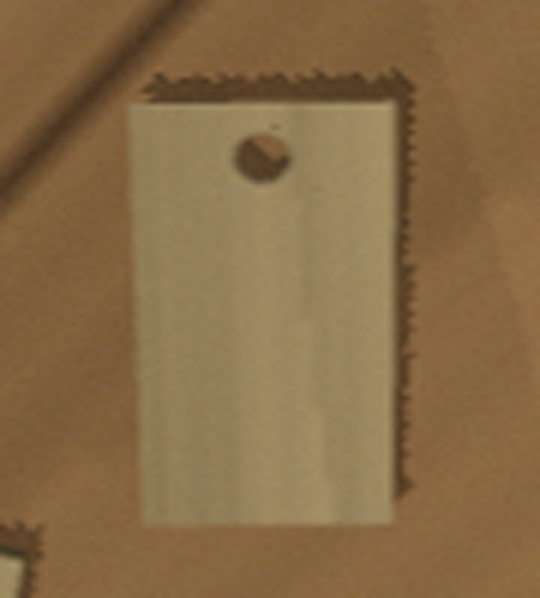

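Run:
```python
from h import *
im=cv2.imread('pics/w1.png');c=cal('wrist')
o,m=tiles(im,c,{1:(325,160),2:(405,70),3:(262,225)},smax=118); cv2.imwrite('pics/w1m.png',m)
for k in o: print(k,o[k])
```

```text
1 (((492.8636169433594, -251.37953186035156), (50.45281219482422, 93.90294647216797), 41.302669525146484), 3380.0)
2 (((495.8837585449219, -116.31309509277344), (50.27359390258789, 67.32920837402344), 71.49649047851562), 2738.0)
3 (((494.4054870605469, -379.5556640625), (50.07002258300781, 95.78839111328125), 30.103553771972656), 2203.5)
```

Run:
```python
from h import *
want([.5083,-.2685,.002],41.3)
```

```text
t 1.82 tcp [ 0.5097 -0.2672  0.1517] xang 40.88 F [-0.2 -1.   0.3] w 0.0924 tilt [-0. -1.  0.]
delta cm [-2.000e-01  1.497e+01 -1.000e-02] twist -0.007
```

```bash
python3 -m creep '[{"jaw":1,"delta_pos":[-0.2,6,0],"twist":-0.007},{"jaw":1,"delta_pos":[-0.2,11,0],"twist":-0.007},{"jaw":1,"delta_pos":[-0.2,13.5,0],"twist":-0.007},{"jaw":1,"delta_pos":[-0.2,14.8,0],"twist":-0.007},{"jaw":1,"delta_pos":[-0.2,14.8,0],"twist":-0.007}]'
python3 - <<'E'
from h import *
want([.5083,-.2685,.002],41.3)
E
```

```text
time: 2.45
tcp_pos: [0.508, -0.2683, 0.0035]
orientation: [[0.75, -0.001, -0.662], [0.662, 0.001, 0.75], [-0.0, -1.0, 0.001]]
ft_force: [0.8, 0.1, 0.4]
width: 0.0938
t 2.45 tcp [ 0.508  -0.2683  0.0035] xang 41.42 F [0.8 0.1 0.4] w 0.0938 tilt [-0.    -1.     0.001]
delta cm [ 0.01  0.15 -0.03] twist 0.002
```

```bash
python3 -m creep '[{"jaw":-0.2,"delta_pos":[0,0.15,0],"twist":0},{"jaw":-0.5,"delta_pos":[0,0.15,0],"twist":0},{"jaw":-0.5,"delta_pos":[0,0.15,0],"twist":0},{"jaw":-0.5,"delta_pos":[0,0.15,0],"twist":0},{"jaw":-0.5,"delta_pos":[0,0.15,0],"twist":0},{"jaw":-0.5,"delta_pos":[0,-5,0],"twist":0},{"jaw":-0.5,"delta_pos":[0,-11,0],"twist":0},{"jaw":-0.5,"delta_pos":[0,-15,0],"twist":0},{"jaw":-0.5,"delta_pos":[0,-15,0],"twist":0}]' 15
python3 - <<'E'
from h import *
st(); c,im=snap('wrist','w2')
E
```

```text
time: 3.58
tcp_pos: [0.5109, -0.2701, 0.1589]
orientation: [[0.749, 0.007, -0.662], [0.662, -0.004, 0.749], [0.002, -1.0, -0.008]]
ft_force: [-0.0, 0.6, -0.3]
width: 0.0234
t 3.58 tcp [ 0.5109 -0.2701  0.1589] xang 41.49 F [-0.   0.6 -0.3] w 0.0234 tilt [ 0.002 -1.    -0.008]
```

View pics/w2.png

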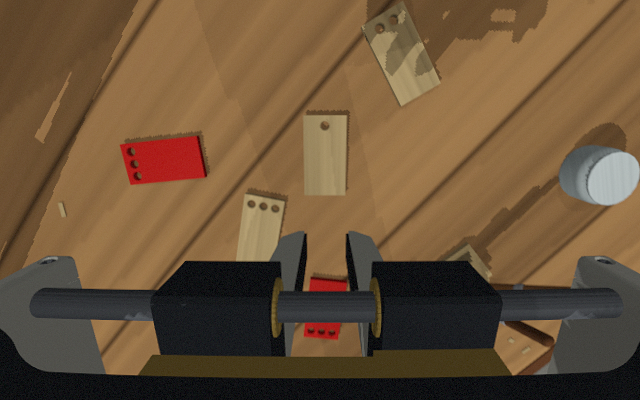

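Run:
```python
from h import *
im=cv2.imread('pics/w2.png');c=cal('wrist')
o,m=tiles(im,c,{1:(325,160)},smax=118)
for k in o: print(k,o[k])
r=o[1][0]; a=np.radians(r[2]+90); G=np.array(r[0])/1000-.0235*np.array([np.cos(a),np.sin(a)])
want([*G,.002],r[2])
```

```text
1 (((490.0960998535156, -249.53009033203125), (49.854644775390625, 93.85624694824219), 41.41358947753906), 3323.0)
t 3.62 tcp [ 0.5095 -0.2693  0.1559] xang 41.48 F [-0.3 -0.5  0.2] w 0.0232 tilt [ 0.001 -1.    -0.004]
delta cm [-0.17 15.39  0.48] twist 0.001
```

```bash
python3 -m creep '[{"jaw":0.4,"delta_pos":[0,3,0.2],"twist":0},{"jaw":0.4,"delta_pos":[0,6,0.2],"twist":0},{"jaw":0.4,"delta_pos":[0,9,0.2],"twist":0},{"jaw":0.4,"delta_pos":[0,12,0.2],"twist":0},{"jaw":0.4,"delta_pos":[0,14,0.2],"twist":0},{"jaw":0.4,"delta_pos":[0,15,0.2],"twist":0},{"jaw":0.4,"delta_pos":[0,15,0.2],"twist":0},{"jaw":0.0,"delta_pos":[0,15,0.2],"twist":0},{"jaw":-0.3,"delta_pos":[0,15,0.2],"twist":0},{"jaw":-0.3,"delta_pos":[0,15,0.2],"twist":0}]' 15
python3 -m creep '[{"jaw":-0.3,"delta_pos":[0,0,0],"twist":0},{"jaw":-0.3,"delta_pos":[0,0,0],"twist":0}]'
```

```text
time: 4.88
tcp_pos: [0.5076, -0.2673, 0.0046]
orientation: [[0.749, 0.001, -0.662], [0.662, -0.001, 0.749], [0.0, -1.0, -0.001]]
ft_force: [-0.3, 0.9, 1.1]
width: 0.04
time: 5.12
tcp_pos: [0.5071, -0.267, 0.0039]
orientation: [[0.749, 0.0, -0.662], [0.662, -0.0, 0.749], [0.0, -1.0, -0.0]]
ft_force: [-1.1, 1.3, -0.1]
width: 0.0326
```

Run:
```python
from h import *
st(); snap('wrist','w3'); snap('scene','s3'); 
b=cv2.imread('pics/s3.png'); cv2.imwrite('pics/s3z.png',cv2.resize(b[100:260,190:390],None,fx=4,fy=3.7,interpolation=cv2.INTER_CUBIC))
```

```text
t 5.12 tcp [ 0.5071 -0.267   0.0039] xang 41.48 F [-1.1  1.3 -0.1] w 0.0326 tilt [ 0. -1. -0.]
```

View pics/w3.png

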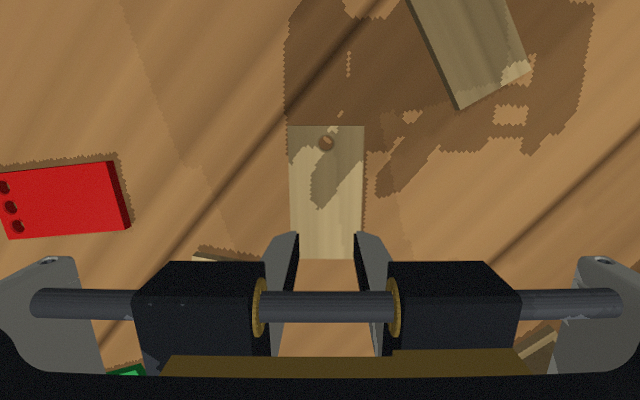

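View pics/s3z.png

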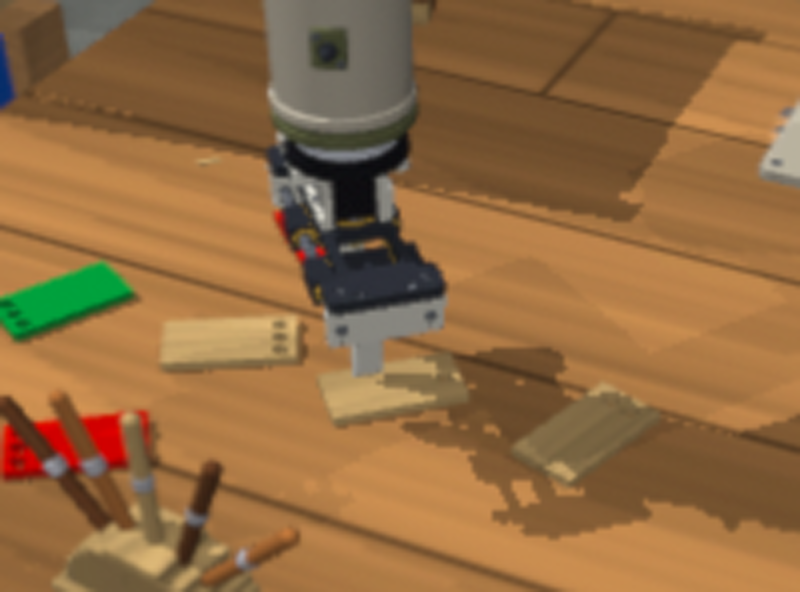

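```bash
python3 -m creep '[{"jaw":0.5,"delta_pos":[0,0,0],"twist":0},{"jaw":0.5,"delta_pos":[0,0,0],"twist":0},{"jaw":0.5,"delta_pos":[0,0,0],"twist":0},{"jaw":0.5,"delta_pos":[0,0.0,0],"twist":0},{"jaw":0.5,"delta_pos":[0,0,0],"twist":0},{"jaw":0.5,"delta_pos":[0,0.2,0],"twist":0},{"jaw":0.5,"delta_pos":[0,0.2,0],"twist":0}]'
python3 -m creep '[{"jaw":0.5,"delta_pos":[0,0.1,0],"twist":0},{"jaw":0.5,"delta_pos":[0,0.1,0],"twist":0}]'
```

```text
time: 6.1
tcp_pos: [0.5068, -0.2669, 0.0015]
orientation: [[0.749, -0.0, -0.662], [0.662, 0.0, 0.749], [-0.0, -1.0, 0.0]]
ft_force: [0.3, 0.1, -0.1]
width: 0.0697
time: 6.35
tcp_pos: [0.507, -0.2669, 0.0007]
orientation: [[0.749, -0.0, -0.662], [0.662, 0.0, 0.749], [-0.0, -1.0, 0.0]]
ft_force: [0.1, -0.3, -0.1]
width: 0.07
```

```bash
python3 -m creep '[{"jaw":0.5,"delta_pos":[0,0.1,0],"twist":0},{"jaw":0.5,"delta_pos":[0,0.1,0],"twist":0}]'
python3 -m creep '[{"jaw":0.5,"delta_pos":[0,0.1,0],"twist":0},{"jaw":0.5,"delta_pos":[0,0.1,0],"twist":0}]'
python3 -m creep '[{"jaw":0.5,"delta_pos":[0,0.1,0],"twist":0},{"jaw":0.5,"delta_pos":[0,0.1,0],"twist":0}]'
python3 - <<'E'
from h import *
st(); snap('wrist','w4')
E
```

```text
time: 6.6
tcp_pos: [0.507, -0.267, -0.0002]
orientation: [[0.749, -0.0, -0.662], [0.662, 0.0, 0.749], [-0.0, -1.0, 0.0]]
ft_force: [0.1, -0.2, -0.5]
width: 0.0699
time: 6.85
tcp_pos: [0.5069, -0.2669, -0.0013]
orientation: [[0.749, -0.0, -0.662], [0.662, 0.0, 0.749], [-0.0, -1.0, 0.0]]
ft_force: [-0.4, -0.9, -0.8]
width: 0.0696
time: 7.1
tcp_pos: [0.507, -0.2669, -0.0022]
orientation: [[0.749, -0.0, -0.662], [0.662, 0.0, 0.749], [-0.0, -1.0, 0.0]]
ft_force: [-0.1, -0.2, -0.1]
width: 0.0698
t 7.1 tcp [ 0.507  -0.2669 -0.0022] xang 41.48 F [-0.1 -0.2 -0.1] w 0.0698 tilt [-0. -1.  0.]
```

View pics/w4.png

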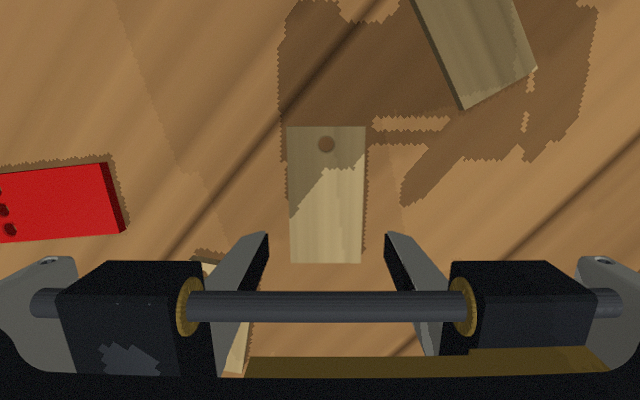

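Run:
```python
from h import *
p,R=st();c=cal('wrist')
for h in(0,.0188,.03):
  for z in(-.0075,0,.0075):
    print(h,z,[np.round(proj(c,p+R@np.array([s*.035,-h,z])),0) for s in(-1,1)])
o,m=tiles(cv2.imread('pics/w4.png'),c,{1:(335,200)},smax=118);print(o)
im=cv2.imread('pics/w4.png');cv2.imwrite('pics/w4z.png',cv2.resize(im[215:300,220:440],None,fx=3.6,fy=5,interpolation=cv2.INTER_CUBIC))
S=cal('scene'); print([np.round(proj(S,p+R@np.array([s*.035,0,0]))) for s in(-1,1)])
snap('scene','s4');b=cv2.imread('pics/s4.png'); cv2.imwrite('pics/s4z.png',cv2.resize(b[160:230,250:350],None,fx=8,fy=8,interpolation=cv2.INTER_CUBIC))
```

```text
t 7.15 tcp [ 0.507  -0.2669 -0.0022] xang 41.48 F [ 0.2 -0.3 -0.1] w 0.0697 tilt [-0. -1.  0.]
0 -0.0075 [array([278., 233.]), array([374., 232.])]
0 0 [array([277., 223.]), array([374., 223.])]
0 0.0075 [array([277., 213.]), array([375., 213.])]
0.0188 -0.0075 [array([274., 243.]), array([378., 243.])]
0.0188 0 [array([273., 233.]), array([379., 233.])]
0.0188 0.0075 [array([273., 222.]), array([379., 222.])]
0.03 -0.0075 [array([271., 251.]), array([381., 250.])]
0.03 0 [array([270., 240.]), array([382., 239.])]
0.03 0.0075 [array([269., 228.]), array([383., 228.])]
{1: (((498.386474609375, -257.9427185058594), (50.26770782470703, 78.15316772460938), 41.342933654785156), 5960.5)}
[array([277., 199.]), array([283., 216.])]
```

View pics/s4z.png

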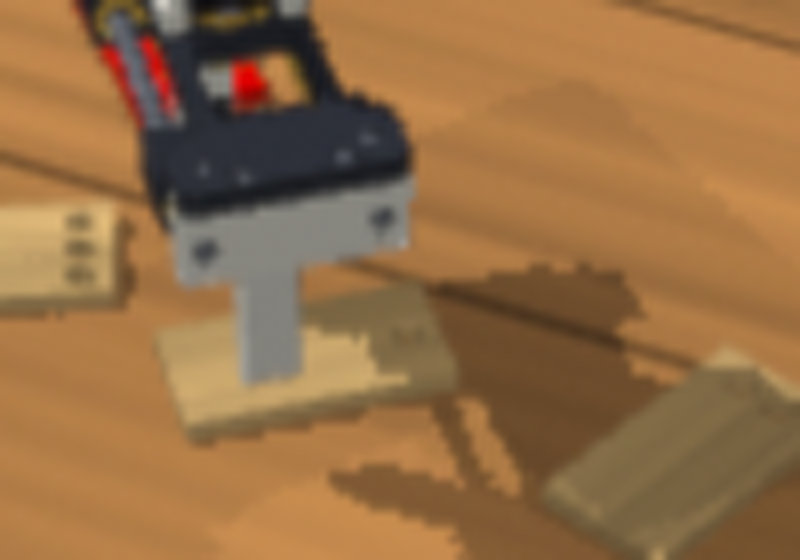

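View pics/w4z.png

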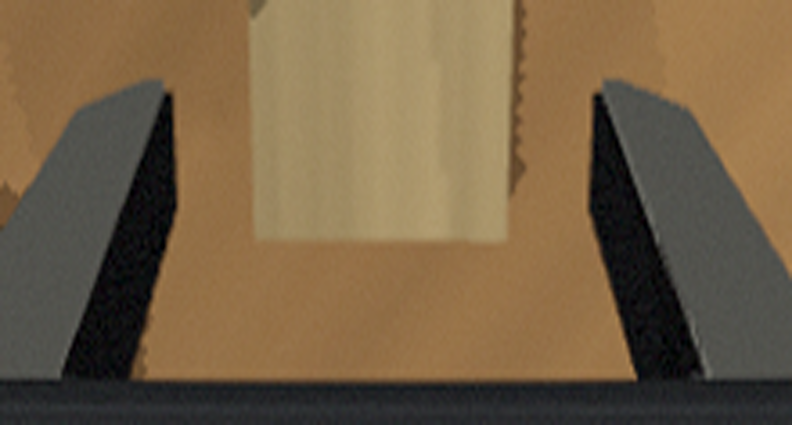

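Run:
```python
from h import *
p,R=st();S=cal('scene')
for h in(0,.01,.02,.025,.03,.035,.04): print(h,[np.round(proj(S,p+R@np.array([x,-h,0])),1) for x in(.035,.045,.052)])
T=cal('top');
snap('top','t4'); a=cv2.imread('pics/t4.png'); cv2.imwrite('pics/t4z.png',cv2.resize(a[190:280,310:460],None,fx=5,fy=5,interpolation=cv2.INTER_CUBIC))
```

```text
t 7.2 tcp [ 0.507  -0.267  -0.0022] xang 41.48 F [0.1 0.3 0.6] w 0.0701 tilt [-0. -1.  0.]
0 [array([283.5, 215.5]), array([284.4, 218. ]), array([285. , 219.7])]
0.01 [array([283.3, 212.8]), array([284.2, 215.3]), array([284.9, 217. ])]
0.02 [array([283.2, 210. ]), array([284.1, 212.5]), array([284.8, 214.2])]
0.025 [array([283.1, 208.6]), array([284. , 211.1]), array([284.7, 212.8])]
0.03 [array([283. , 207.2]), array([284. , 209.7]), array([284.6, 211.4])]
0.035 [array([283. , 205.8]), array([283.9, 208.3]), array([284.6, 210. ])]
0.04 [array([282.9, 204.4]), array([283.8, 206.8]), array([284.5, 208.6])]
```

View pics/t4z.png

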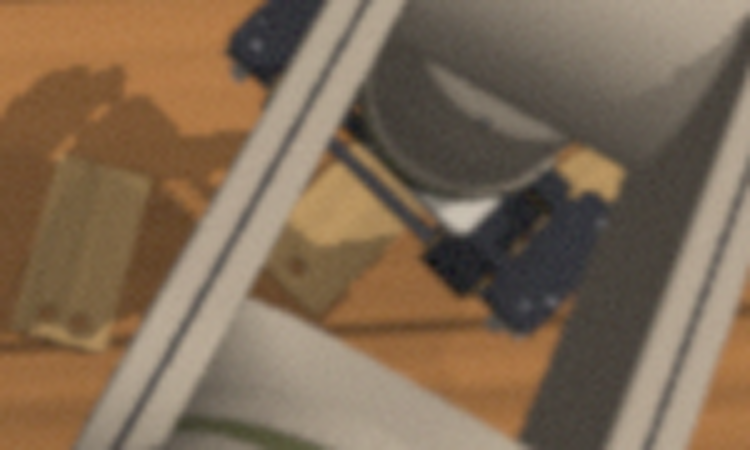

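```bash
python3 -m creep '[{"jaw":0.5,"delta_pos":[0,0.5,0],"twist":0},{"jaw":0.5,"delta_pos":[0,1,0],"twist":0},{"jaw":0.5,"delta_pos":[0,1.5,0],"twist":0},{"jaw":0.5,"delta_pos":[0,1.5,0],"twist":0}]'
python3 -m creep '[{"jaw":0.5,"delta_pos":[0,0.3,0],"twist":0},{"jaw":0.5,"delta_pos":[0,0.5,0],"twist":0}]'
python3 - <<'E'
from h import *
p,R=st(); snap('wrist','w5'); S=cal('scene')
snap('scene','s5');b=cv2.imread('pics/s5.png'); cv2.imwrite('pics/s5z.png',cv2.resize(b[160:230,250:350],None,fx=8,fy=8,interpolation=cv2.INTER_CUBIC))
for h in(0.01,.02,.025,.03,.035,.04): print(h,[np.round(proj(S,p+R@np.array([x,-h,0])),1) for x in(.035,.045,.052)])
E
```

```text
time: 7.75
tcp_pos: [0.5065, -0.2666, -0.018]
orientation: [[0.749, -0.001, -0.662], [0.662, 0.001, 0.749], [-0.0, -1.0, 0.001]]
ft_force: [0.2, 0.6, -0.3]
width: 0.0699
time: 8.0
tcp_pos: [0.5071, -0.267, -0.0223]
orientation: [[0.749, 0.0, -0.662], [0.662, -0.0, 0.749], [0.0, -1.0, -0.0]]
ft_force: [-0.7, 0.0, -0.3]
width: 0.0697
t 8.0 tcp [ 0.5071 -0.267  -0.0223] xang 41.48 F [-0.7  0.  -0.3] w 0.0697 tilt [ 0. -1. -0.]
0.01 [array([283.6, 218.3]), array([284.5, 220.7]), array([285.1, 222.5])]
0.02 [array([283.4, 215.6]), array([284.3, 218. ]), array([285. , 219.8])]
0.025 [array([283.4, 214.2]), array([284.3, 216.7]), array([284.9, 218.4])]
0.03 [array([283.3, 212.8]), array([284.2, 215.3]), array([284.9, 217. ])]
0.035 [array([283.2, 211.4]), array([284.1, 213.9]), array([284.8, 215.7])]
0.04 [array([283.1, 210.1]), array([284.1, 212.5]), array([284.7, 214.3])]
```

View pics/s5z.png

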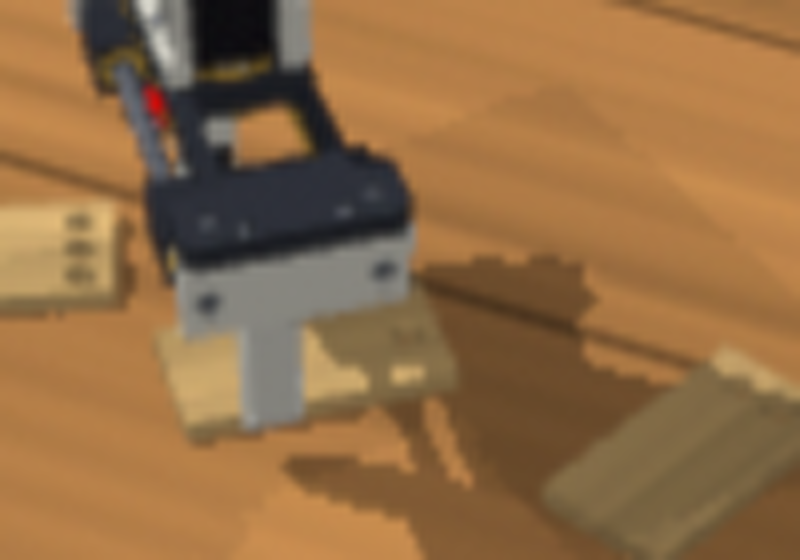

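View pics/w5.png

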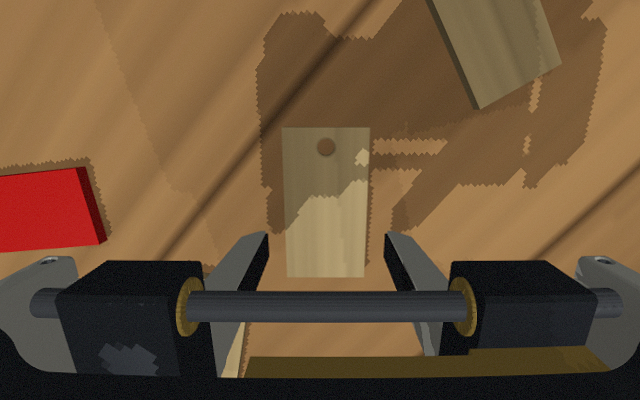

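```bash
python3 -m creep '[{"jaw":0.5,"delta_pos":[0,0.4,0],"twist":0},{"jaw":0.5,"delta_pos":[0,0.8,0],"twist":0},{"jaw":0.5,"delta_pos":[0,0.8,0],"twist":0},{"jaw":0.5,"delta_pos":[0,0.8,0],"twist":0}]' | egrep 'pos|force'
for i in 1 ; do python3 -m creep '[{"jaw":0.5,"delta_pos":[0,0.2,0],"twist":0},{"jaw":0.5,"delta_pos":[0,0.2,0],"twist":0}]'| egrep 'pos|force'; done
python3 -m creep '[{"jaw":0.5,"delta_pos":[0,0.15,0],"twist":0},{"jaw":0.5,"delta_pos":[0,0.15,0],"twist":0}]'| egrep 'pos|force'
```

```text
tcp_pos: [0.507, -0.267, -0.0302]
ft_force: [0.4, -0.3, 0.3]
tcp_pos: [0.5069, -0.2669, -0.0323]
ft_force: [-0.7, 0.6, 0.7]
tcp_pos: [0.5069, -0.2669, -0.0338]
ft_force: [0.2, 0.3, -0.2]
```

```bash
python3 -m creep '[{"jaw":0.5,"delta_pos":[0,0.1,0],"twist":0},{"jaw":0.5,"delta_pos":[0,0.1,0],"twist":0}]' | egrep 'pos|force'
python3 -m creep '[{"jaw":0.5,"delta_pos":[0,0.1,0],"twist":0},{"jaw":0.5,"delta_pos":[0,0.1,0],"twist":0}]' | egrep 'pos|force'
python3 -m creep '[{"jaw":0.5,"delta_pos":[0,0.1,0],"twist":0},{"jaw":0.5,"delta_pos":[0,0.1,0],"twist":0}]' | egrep 'pos|force'
```

```text
tcp_pos: [0.507, -0.267, -0.0348]
ft_force: [-0.3, -0.4, 0.9]
tcp_pos: [0.5069, -0.2669, -0.0358]
ft_force: [0.3, 0.4, 0.3]
tcp_pos: [0.5071, -0.267, -0.0365]
ft_force: [-0.8, -0.7, 2.7]
```

```bash
python3 -m creep '[{"jaw":0.3,"delta_pos":[0,-0.2,0],"twist":0},{"jaw":0,"delta_pos":[0,-0.2,0],"twist":0},{"jaw":-0.2,"delta_pos":[0,-0.2,0],"twist":0},{"jaw":-0.2,"delta_pos":[0,-0.2,0],"twist":0},{"jaw":-0.2,"delta_pos":[0,-0.2,0],"twist":0},{"jaw":-0.2,"delta_pos":[0,-0.2,0],"twist":0}]' 15 | egrep -v orie
python3 - <<'E'
from h import *
p,R=st(); c,im=snap('wrist','w6')
E
```

```text
time: 10.6
tcp_pos: [0.507, -0.267, -0.0346]
ft_force: [0.1, -0.6, 2.1]
width: 0.0497
t 10.6 tcp [ 0.507  -0.267  -0.0346] xang 41.48 F [ 0.1 -0.6  2.1] w 0.0497 tilt [ 0. -1. -0.]
```

View pics/w6.png

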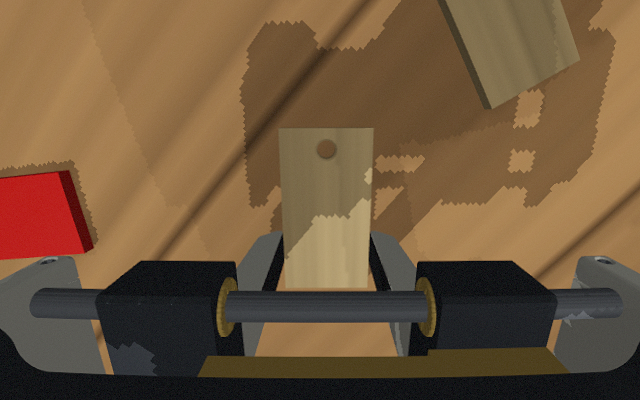

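```bash
python3 - <<'E'
from h import *
p,R=st(); c=cal('wrist')
for u in((279,128.5),(373,128.5),(326,148)):
    w=onz(c,u,.008); print(np.round(R.T@(w-p)*1e3,1))
E
python3 -m creep '[{"jaw":-0.2,"delta_pos":[0,-2,0],"twist":0},{"jaw":-0.2,"delta_pos":[0,-6,0],"twist":0},{"jaw":-0.2,"delta_pos":[0,-12,0],"twist":0},{"jaw":-0.2,"delta_pos":[0,-18,0],"twist":0},{"jaw":-0.2,"delta_pos":[4,-20,4],"twist":-0.1},{"jaw":-0.2,"delta_pos":[8,-20,8],"twist":-0.2},{"jaw":-0.2,"delta_pos":[12,-20,12.5],"twist":-0.34},{"jaw":-0.2,"delta_pos":[16,-20,17],"twist":-0.34},{"jaw":-0.2,"delta_pos":[20,-20,21],"twist":-0.34},{"jaw":-0.2,"delta_pos":[22,-20,24],"twist":-0.34}]' |egrep -v orie
python3 - <<'E'
from h import *
want([.513,.200,.164],61)
E
```

```text
t 10.65 tcp [ 0.5071 -0.267  -0.0346] xang 41.48 F [ 0.3 -0.1  0.3] w 0.0501 tilt [ 0. -1. -0.]
[-24.6 -42.6  68.2]
[ 24.6 -42.6  68.2]
[ -0.  -42.6  58. ]
time: 11.9
tcp_pos: [0.5128, 0.0612, 0.167]
ft_force: [-0.4, -0.9, -0.9]
width: 0.0498
t 11.9 tcp [0.5128 0.0612 0.167 ] xang 61.07 F [-0.4 -0.9 -0.9] w 0.0498 tilt [ 0.001 -1.    -0.001]
delta cm [12.16  0.3   6.7 ] twist 0.001
```

```bash
python3 -m creep '[{"jaw":-0.2,"delta_pos":[4,0,2.2],"twist":0},{"jaw":-0.2,"delta_pos":[8,0,4.4],"twist":0},{"jaw":-0.2,"delta_pos":[11,0,6],"twist":0},{"jaw":-0.2,"delta_pos":[12.2,0,6.7],"twist":0},{"jaw":-0.2,"delta_pos":[12.2,0,6.7],"twist":0},{"jaw":-0.2,"delta_pos":[12.2,0,6.7],"twist":0}]' |egrep -v orie
python3 - <<'E'
from h import *
p,R=st(); c,im=snap('wrist','w7')
E
```

```text
time: 12.65
tcp_pos: [0.5136, 0.1967, 0.1656]
ft_force: [0.4, -0.2, -1.2]
width: 0.0494
t 12.65 tcp [0.5136 0.1967 0.1656] xang 60.92 F [ 0.4 -0.2 -1.2] w 0.0494 tilt [-0. -1. -0.]
```

View pics/w7.png

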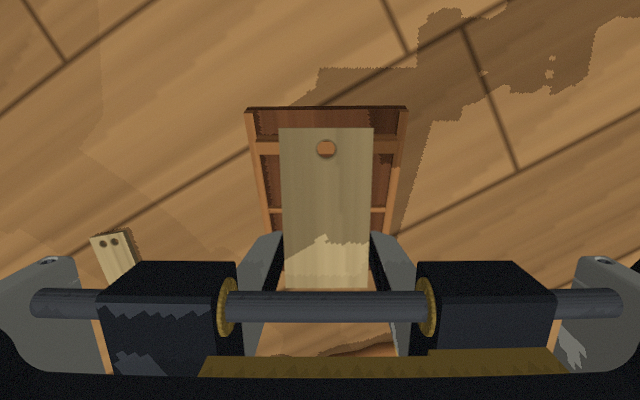

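Run:
```python
import cv2
im=cv2.imread('pics/w7.png');cv2.imwrite('pics/w7z.png',cv2.resize(im[95:240,235:415],None,fx=4.4,fy=4.1,interpolation=cv2.INTER_CUBIC))
```

```text
(no output)
```

View pics/w7z.png

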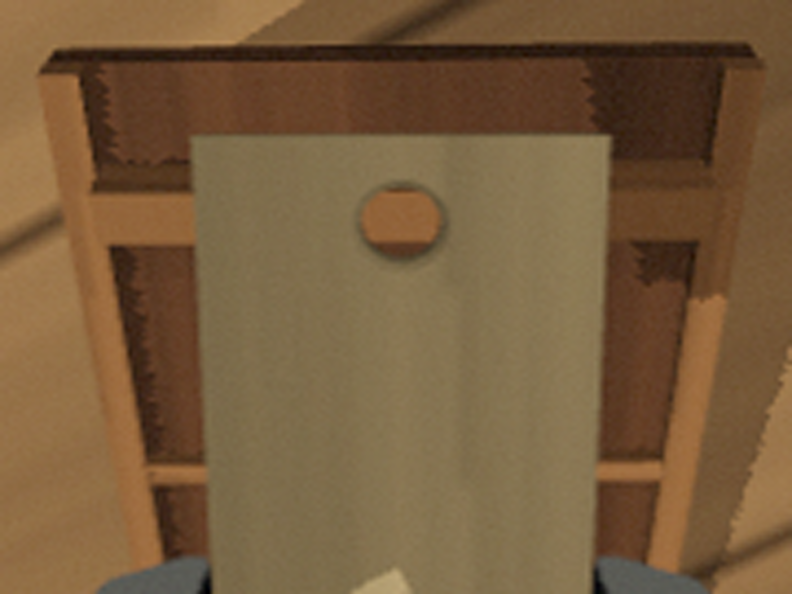

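Run:
```python
from h import *
c=cal('wrist');p,R=st()
c22,s22=np.cos(np.radians(22)),np.sin(np.radians(22))
tp=lambda s,h,y: np.array([-.105+s*c22-h*s22,y,.022+s*s22+h*c22])
L=[(tp(.180,.014,.062),(106,244)),(tp(.180,.014,-.062),(697,241)),(tp(.110,.005,.062),(150,466)),(tp(.110,.005,-.062),(660,463)),(tp(.215,.006,.07),(42,70)),(tp(.215,.006,-.07),(765,66)),(tp(.192,.014,.062),(93,192)),(tp(.192,.014,-.062),(712,190))]
A=np.array([l[0] for l in L]); P=np.array([onz(c,((l[1][0]+.5)/4.4-.5+235,(l[1][1]+.5)/4.1-.5+95),l[0][2]) for l in L])
def fit(A,B):
    a=A[:,:2]-A[:,:2].mean(0);b=B[:,:2]-B[:,:2].mean(0)
    th=np.arctan2((a[:,0]*b[:,1]-a[:,1]*b[:,0]).sum(),(a*b).sum())
    Q=np.array([[np.cos(th),-np.sin(th)],[np.sin(th),np.cos(th)]]); t=B[:,:2].mean(0)-Q@A[:,:2].mean(0)
    return th,t,(B[:,:2]-t)@Q-A[:,:2]
th,t,r=fit(A,P); print(np.degrees(th),t);print(np.round(r*1e3,1))
a=np.arctan2(R[1,0],R[0,0]);u=np.array([np.cos(th),np.sin(th)]);v=np.array([-u[1],u[0]])
print('tcp in tray',np.round([(p[:2]-t)@u*1e3,(p[:2]-t)@v*1e3],1))
print('dy between ends',[np.round(np.linalg.norm(P[i]-P[i+1])*1e3,1) for i in(0,2,4,6)])
```

```text
t 12.7 tcp [0.5137 0.1965 0.1655] xang 60.89 F [ 0.1 -0.5 -0. ] w 0.0497 tilt [-0. -1. -0.]
151.17353916334594 [0.52647071 0.18991587]
[[-0.4 -2. ]
 [-0.4  2.7]
 [-0.2 -1. ]
 [-0.1  0.7]
 [ 0.6 -1.2]
 [ 0.7  0.8]
 [ 0.  -1.1]
 [-0.2  1.3]]
tcp in tray [14.4  0.4]
dy between ends [np.float64(119.4), np.float64(122.3), np.float64(138.0), np.float64(121.6)]
```

```bash
python3 -m creep '[{"jaw":-0.2,"delta_pos":[0.04,4,0],"twist":-0.005},{"jaw":-0.2,"delta_pos":[0.04,8,0],"twist":-0.005},{"jaw":-0.2,"delta_pos":[0.04,9,0],"twist":-0.005},{"jaw":-0.2,"delta_pos":[0.04,9,0],"twist":-0.005},{"jaw":-0.2,"delta_pos":[0.04,9.4,0],"twist":-0.005},{"jaw":-0.2,"delta_pos":[0.04,9.8,0],"twist":-0.005},{"jaw":-0.2,"delta_pos":[0.04,9.8,0],"twist":-0.005}]' 8|egrep -v orie
python3 - <<'E'
from h import *
p,R=st();t=np.array([.5265,.1899]);th=np.radians(151.17);u=np.array([np.cos(th),np.sin(th)]);v=np.array([-u[1],u[0]])
print('tcp in tray',np.round([(p[:2]-t)@u*1e3,(p[:2]-t)@v*1e3],1)); snap('scene','s8');b=cv2.imread('pics/s8.png'); cv2.imwrite('pics/s8z.png',cv2.resize(b[160:310,360:530],None,fx=4.4,fy=3.9,interpolation=cv2.INTER_CUBIC))
E
```

```text
time: 13.58
tcp_pos: [0.5143, 0.1982, 0.068]
ft_force: [1.3, -0.6, 0.4]
width: 0.0496
t 13.57 tcp [0.5143 0.1982 0.068 ] xang 61.25 F [ 1.3 -0.6  0.4] w 0.0496 tilt [ 0.001 -1.    -0.001]
tcp in tray [14.7 -1.4]
```

View pics/s8z.png

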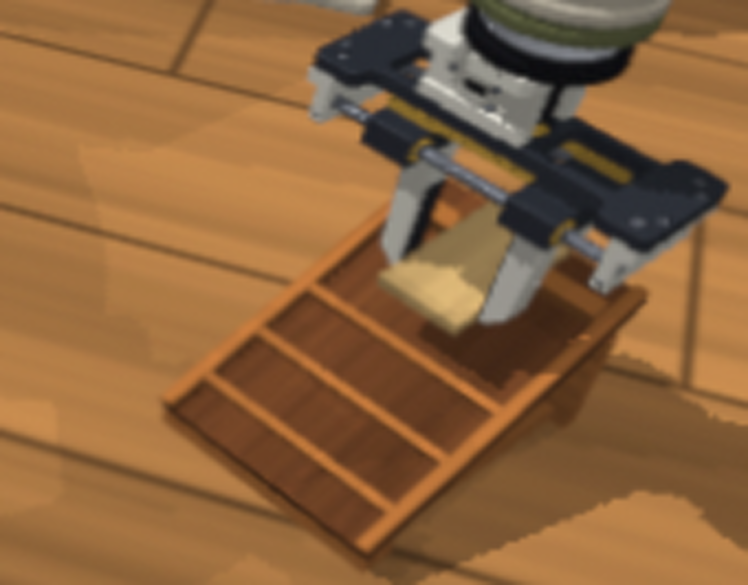

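```bash
python3 -m creep '[{"jaw":-0.2,"delta_pos":[-0.1,0.4,0.1],"twist":0},{"jaw":-0.2,"delta_pos":[-0.1,0.8,0.15],"twist":0},{"jaw":-0.2,"delta_pos":[-0.1,1.2,0.25],"twist":0},{"jaw":-0.2,"delta_pos":[-0.1,1.2,0.25],"twist":0}]' |egrep -v orie
python3 - <<'E'
from h import *
p,R=st();t=np.array([.5265,.1899]);th=np.radians(151.17);u=np.array([np.cos(th),np.sin(th)]);v=np.array([-u[1],u[0]])
print('tcp in tray',np.round([(p[:2]-t)@u*1e3,(p[:2]-t)@v*1e3],1)); snap('scene','s9');b=cv2.imread('pics/s9.png'); cv2.imwrite('pics/s9z.png',cv2.resize(b[160:310,360:530],None,fx=4.4,fy=3.9,interpolation=cv2.INTER_CUBIC))
E
```

```text
time: 14.12
tcp_pos: [0.5104, 0.1983, 0.0546]
ft_force: [-0.2, 0.6, -0.2]
width: 0.0497
t 14.12 tcp [0.5104 0.1983 0.0546] xang 61.26 F [-0.2  0.6 -0.2] w 0.0497 tilt [-0.001 -1.     0.001]
tcp in tray [18.1  0.4]
```

View pics/s9z.png

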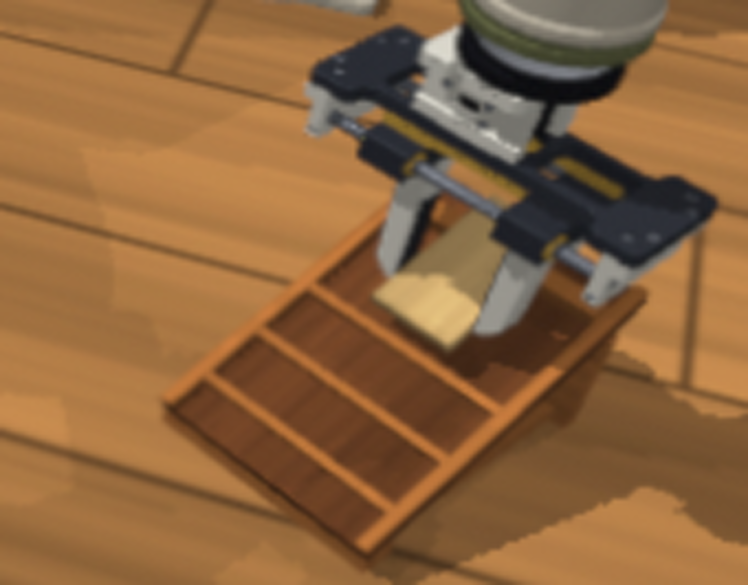

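```bash
python3 -m creep '[{"jaw":-0.2,"delta_pos":[0,0.4,0.1],"twist":0},{"jaw":-0.2,"delta_pos":[0,0.8,0.15],"twist":0},{"jaw":-0.2,"delta_pos":[0,0.8,0.15],"twist":0}]' |egrep -v orie
python3 -m creep '[{"jaw":-0.2,"delta_pos":[0,0.15,0],"twist":0},{"jaw":-0.2,"delta_pos":[0,0.15,0],"twist":0}]' |egrep 'tcp|for'
python3 -m creep '[{"jaw":-0.2,"delta_pos":[0,0.15,0],"twist":0},{"jaw":-0.2,"delta_pos":[0,0.15,0],"twist":0}]' |egrep 'tcp|for'
python3 - <<'E'
from h import *
p,R=st();t=np.array([.5265,.1899]);th=np.radians(151.17);u=np.array([np.cos(th),np.sin(th)]);v=np.array([-u[1],u[0]])
print('tcp in tray',np.round([(p[:2]-t)@u*1e3,(p[:2]-t)@v*1e3],1)); snap('scene','s10');b=cv2.imread('pics/s10.png'); cv2.imwrite('pics/s10z.png',cv2.resize(b[200:290,400:510],None,fx=7,fy=6.5,interpolation=cv2.INTER_CUBIC))
E
```

```text
time: 14.55
tcp_pos: [0.5095, 0.1991, 0.0469]
ft_force: [0.2, 0.7, -0.9]
width: 0.0497
tcp_pos: [0.5098, 0.1991, 0.0459]
ft_force: [-0.0, -0.5, 0.9]
tcp_pos: [0.5098, 0.1992, 0.0443]
ft_force: [0.4, 1.3, 2.0]
t 15.05 tcp [0.5098 0.1992 0.0443] xang 61.25 F [0.4 1.3 2. ] w 0.0499 tilt [ 0. -1. -0.]
tcp in tray [19.1 -0.1]
```

View pics/s10z.png

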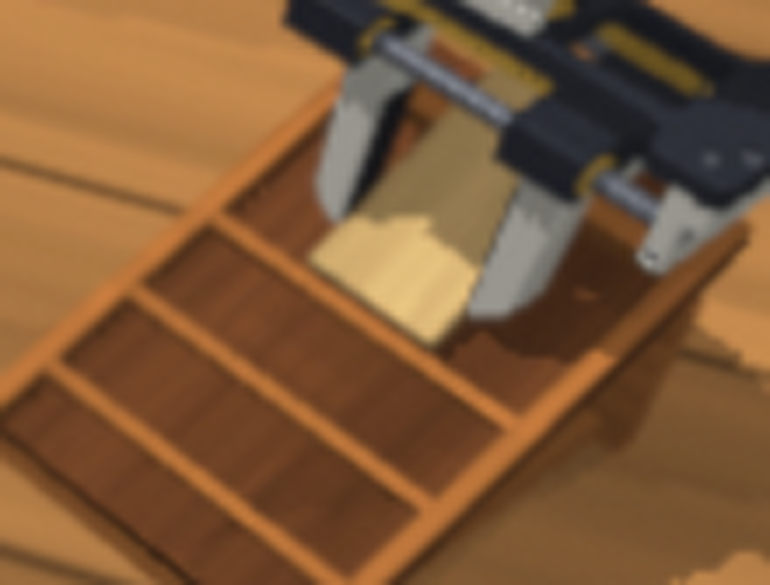

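```bash
python3 -m creep '[{"jaw":-0.2,"delta_pos":[0,0.05,-0.1],"twist":0},{"jaw":-0.2,"delta_pos":[0,0.05,-0.1],"twist":0}]' |egrep 'tcp|for'
python3 -m creep '[{"jaw":-0.2,"delta_pos":[0,0.05,-0.1],"twist":0},{"jaw":-0.2,"delta_pos":[0,0.05,-0.1],"twist":0}]' |egrep 'tcp|for'
```

```text
tcp_pos: [0.5106, 0.1986, 0.0438]
ft_force: [0.1, -1.1, 1.3]
tcp_pos: [0.5115, 0.1981, 0.0432]
ft_force: [0.3, -0.3, -0.0]
```

```bash
python3 -m creep '[{"jaw":0.0,"delta_pos":[0,0,0],"twist":0},{"jaw":0.2,"delta_pos":[0,0,0],"twist":0},{"jaw":0.4,"delta_pos":[0,0,0],"twist":0},{"jaw":0.4,"delta_pos":[0,0,0],"twist":0},{"jaw":0.4,"delta_pos":[0,-3,0],"twist":0},{"jaw":0.4,"delta_pos":[0,-8,0],"twist":0},{"jaw":0.4,"delta_pos":[0,-14,0],"twist":0},{"jaw":0.4,"delta_pos":[0,-14,0],"twist":0},{"jaw":0.4,"delta_pos":[0,-14,0],"twist":0}]' |egrep -v orie
python3 - <<'E'
from h import *
st(); snap('wrist','w11');im=cv2.imread('pics/w11.png');cv2.imwrite('pics/w11z.png',cv2.resize(im[80:310,200:440],None,fx=3.3,fy=2.6,interpolation=cv2.INTER_CUBIC))
snap('scene','s11');b=cv2.imread('pics/s11.png'); cv2.imwrite('pics/s11z.png',cv2.resize(b[190:300,390:510],None,fx=6,fy=5.4,interpolation=cv2.INTER_CUBIC))
E
```

```text
time: 16.73
tcp_pos: [0.5114, 0.1982, 0.1831]
ft_force: [0.0, -0.4, -0.7]
width: 0.0656
t 16.73 tcp [0.5114 0.1982 0.1831] xang 61.25 F [ 0.  -0.4 -0.7] w 0.0656 tilt [ 0. -1. -0.]
```

View pics/w11z.png

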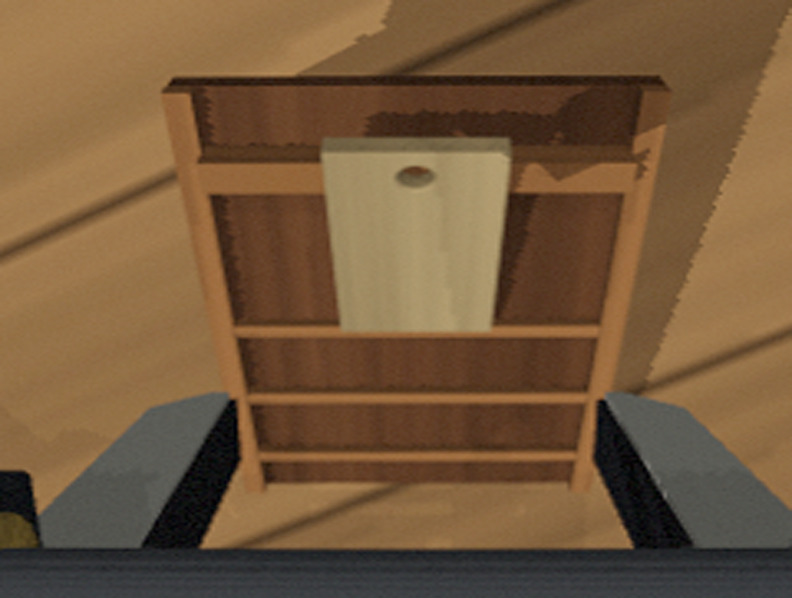

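View pics/s11z.png

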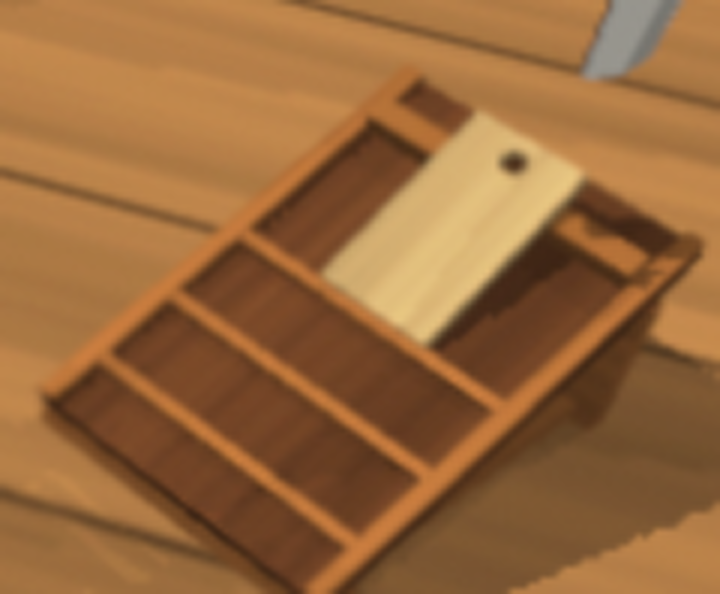

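Run:
```python
from h import *
want([.5056,-.1194,.15],71.6)
```

```text
t 16.82 tcp [0.5103 0.1978 0.1813] xang 61.25 F [ 1.2 -0.1  0.1] w 0.0649 tilt [-0.002 -1.     0.002]
delta cm [-28.03   3.16 -14.85] twist -0.181
```

```bash
python3 -m creep '[{"jaw":0.5,"delta_pos":[-5,0,-2.6],"twist":0},{"jaw":0.5,"delta_pos":[-10,0,-5.3],"twist":0},{"jaw":0.5,"delta_pos":[-15,0,-8],"twist":-0.1},{"jaw":0.5,"delta_pos":[-20,0,-10.6],"twist":-0.18},{"jaw":0.5,"delta_pos":[-25,1.5,-13.2],"twist":-0.18},{"jaw":0.5,"delta_pos":[-28,3.2,-14.8],"twist":-0.18},{"jaw":0.5,"delta_pos":[-28,3.2,-14.8],"twist":-0.18},{"jaw":0.5,"delta_pos":[-28,3.2,-14.8],"twist":-0.18}]' |egrep -v orie
python3 - <<'E'
from h import *
st();c,im=snap('wrist','w12')
h=cv2.cvtColor(im,cv2.COLOR_BGR2HSV)
o,m=tiles(im,c,{2:(326,165)},smax=118);cv2.imwrite('pics/w12m.png',m);print(o)
r=o[2][0]; a=np.radians(r[2]+90); G=np.array(r[0])/1000-.0245*np.array([np.cos(a),np.sin(a)])
want([*G,-.0346],r[2])
E
```

```text
time: 17.82
tcp_pos: [0.5058, -0.1178, 0.1503]
ft_force: [-0.9, 0.8, -0.7]
width: 0.0696
t 17.82 tcp [ 0.5058 -0.1178  0.1503] xang 71.54 F [-0.9  0.8 -0.7] w 0.0696 tilt [ 0.    -1.     0.002]
{2: (((482.55718994140625, -111.893310546875), (50.69643783569336, 94.3597183227539), 71.6703109741211), 3459.5)}
t 17.88 tcp [ 0.5063 -0.1175  0.1509] xang 71.6 F [-0.   0.8  0.4] w 0.0698 tilt [ 0.    -1.     0.001]
delta cm [-0.22 18.55 -0.03] twist -0.001
```

View pics/w12.png

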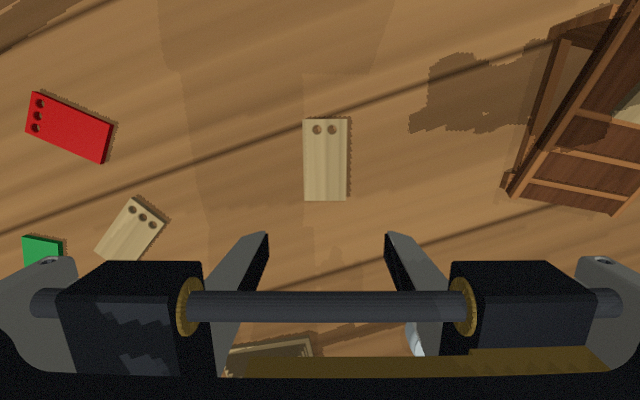

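```bash
python3 -m creep '[{"jaw":0.5,"delta_pos":[-0.2,5,0],"twist":0},{"jaw":0.5,"delta_pos":[-0.2,11,0],"twist":0},{"jaw":0.5,"delta_pos":[-0.2,16,0],"twist":0},{"jaw":0.5,"delta_pos":[-0.2,18,0],"twist":0},{"jaw":0.5,"delta_pos":[-0.2,18,0],"twist":0},{"jaw":0.5,"delta_pos":[-0.2,18.3,0],"twist":0},{"jaw":0.5,"delta_pos":[-0.2,18.3,0],"twist":0}]' 15|egrep -v orie
python3 - <<'E'
from h import *
want([.5057,-.1196,-.0346],71.6)
E
```

```text
time: 18.75
tcp_pos: [0.5073, -0.1205, -0.0301]
ft_force: [-0.5, 0.3, -0.1]
width: 0.0696
t 18.75 tcp [ 0.5073 -0.1205 -0.0301] xang 71.59 F [-0.5  0.3 -0.1] w 0.0696 tilt [ 0.    -1.    -0.003]
delta cm [0.04 0.45 0.18] twist -0.0
```

```bash
python3 -m creep '[{"jaw":0.4,"delta_pos":[0,0.1,0],"twist":0},{"jaw":0.4,"delta_pos":[0,0.1,0],"twist":0}]'|egrep -v orie
python3 - <<'E'
from h import *
want([.5057,-.1196,-.0346],71.6)
E
```

```text
time: 19.0
tcp_pos: [0.5063, -0.1205, -0.0322]
ft_force: [-0.3, -0.6, 0.4]
width: 0.0651
t 19.0 tcp [ 0.5063 -0.1205 -0.0322] xang 71.56 F [-0.3 -0.6  0.4] w 0.0651 tilt [ 0.    -1.    -0.001]
delta cm [0.07 0.24 0.09] twist -0.001
```

```bash
python3 -m creep '[{"jaw":0.3,"delta_pos":[0.05,0.2,0],"twist":0},{"jaw":0.3,"delta_pos":[0.05,0.2,0],"twist":0},{"jaw":0,"delta_pos":[0.05,0.2,0],"twist":0},{"jaw":-0.2,"delta_pos":[0.05,0.2,0],"twist":0},{"jaw":-0.2,"delta_pos":[0.05,0.2,0],"twist":0},{"jaw":-0.2,"delta_pos":[0.05,0.2,0],"twist":0}]'|egrep -v orie
python3 - <<'E'
from h import *
p,R=st(); c,im=snap('wrist','w13')
cv2.imwrite('pics/w13z.png',cv2.resize(im[100:300,240:410],None,fx=4,fy=3,interpolation=cv2.INTER_CUBIC))
E
```

```text
time: 19.75
tcp_pos: [0.506, -0.1199, -0.0347]
ft_force: [-0.4, -0.3, -0.2]
width: 0.0499
t 19.75 tcp [ 0.506  -0.1199 -0.0347] xang 71.56 F [-0.4 -0.3 -0.2] w 0.0499 tilt [ 0. -1.  0.]
```

View pics/w13z.png

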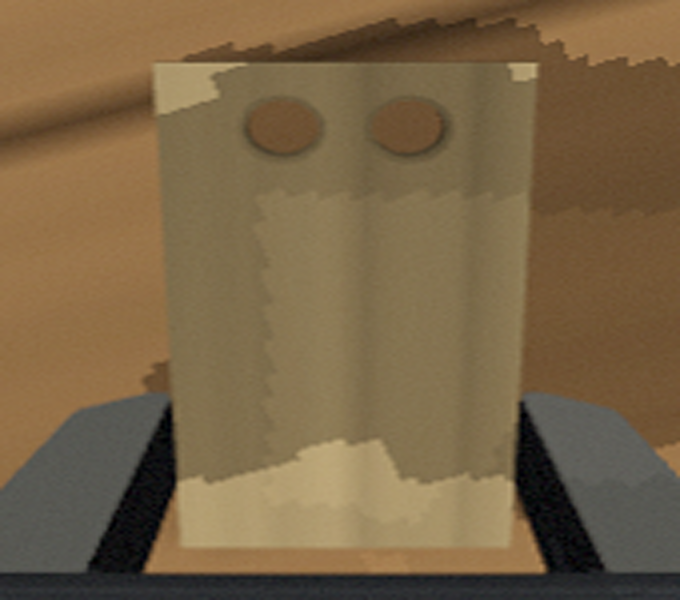

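Run:
```python
from h import *
p,R=st(); c=cal('wrist')
for u in((279,120.7),(326,120.7),(374,120.7)): print(np.round(R.T@(onz(c,u,.008)-p)*1e3,1))
want([.5524,.1756,.135],61.17)
```

```text
t 19.8 tcp [ 0.5061 -0.1199 -0.0347] xang 71.56 F [ 0.  -0.5 -0.3] w 0.0497 tilt [ 0. -1.  0.]
[-24.7 -42.7  72.3]
[ -0.3 -42.7  72.2]
[ 24.6 -42.7  72.3]
t 19.8 tcp [ 0.5061 -0.1199 -0.0347] xang 71.56 F [ 0.  -0.5 -0.3] w 0.0497 tilt [ 0. -1.  0.]
delta cm [ 29.5  -16.97   4.95] twist 0.181
```

```bash
python3 -m creep '[{"jaw":-0.2,"delta_pos":[0,-2,0],"twist":0},{"jaw":-0.2,"delta_pos":[0,-7,0],"twist":0},{"jaw":-0.2,"delta_pos":[0,-13,0],"twist":0},{"jaw":-0.2,"delta_pos":[4,-17,0.7],"twist":0},{"jaw":-0.2,"delta_pos":[10,-17,1.7],"twist":0.1},{"jaw":-0.2,"delta_pos":[16,-17,2.7],"twist":0.18},{"jaw":-0.2,"delta_pos":[22,-17,3.7],"twist":0.18},{"jaw":-0.2,"delta_pos":[27,-17,4.6],"twist":0.18},{"jaw":-0.2,"delta_pos":[29.5,-17,4.95],"twist":0.18},{"jaw":-0.2,"delta_pos":[29.5,-17,4.95],"twist":0.18}]'|egrep -v orie
python3 -m creep '[{"jaw":-0.2,"delta_pos":[0,0,0],"twist":0},{"jaw":-0.2,"delta_pos":[0,0,0],"twist":0}]' 8|egrep -v orie
python3 - <<'E'
from h import *
want([.5524,.1756,.080],61.17)
E
```

```text
time: 21.05
tcp_pos: [0.5522, 0.1774, 0.1351]
ft_force: [-0.5, 0.1, -0.5]
width: 0.0494
time: 21.3
tcp_pos: [0.5524, 0.1744, 0.1353]
ft_force: [-0.1, 0.3, -0.8]
width: 0.0499
t 21.3 tcp [0.5524 0.1744 0.1353] xang 61.17 F [-0.1  0.3 -0.8] w 0.0499 tilt [-0. -1. -0.]
delta cm [0.1  5.53 0.06] twist 0.0
```

```bash
python3 -m creep '[{"jaw":-0.2,"delta_pos":[0.05,3,0],"twist":0},{"jaw":-0.2,"delta_pos":[0.05,5.5,0],"twist":0},{"jaw":-0.2,"delta_pos":[0.05,5.5,0],"twist":0},{"jaw":-0.2,"delta_pos":[0.05,6,0],"twist":0},{"jaw":-0.2,"delta_pos":[0.05,6.4,0],"twist":0},{"jaw":-0.2,"delta_pos":[0.05,6.4,0],"twist":0}]'|egrep -v orie
cat >> h.py <<'E'
def tray():
    p,R=st();t=np.array([.5265,.1899]);th=np.radians(151.17);u=np.array([np.cos(th),np.sin(th)]);v=np.array([-u[1],u[0]])
    print('tcp in tray',np.round([(p[:2]-t)@u*1e3,(p[:2]-t)@v*1e3,p[2]*1e3],1))
def look(f):
    snap('scene',f);b=cv2.imread(f'pics/{f}.png'); cv2.imwrite(f'pics/{f}z.png',cv2.resize(b[190:310,380:520],None,fx=5.5,fy=4.9,interpolation=cv2.INTER_CUBIC))
E
python3 - <<'E'
from h import *
tray(); look('s14')
E
```

```text
time: 22.05
tcp_pos: [0.5529, 0.176, 0.0717]
ft_force: [1.2, -0.6, 0.0]
width: 0.05
t 22.05 tcp [0.5529 0.176  0.0717] xang 61.24 F [ 1.2 -0.6  0. ] w 0.05 tilt [ 0. -1. -0.]
tcp in tray [-29.8  -0.6  71.7]
```

View pics/s14z.png

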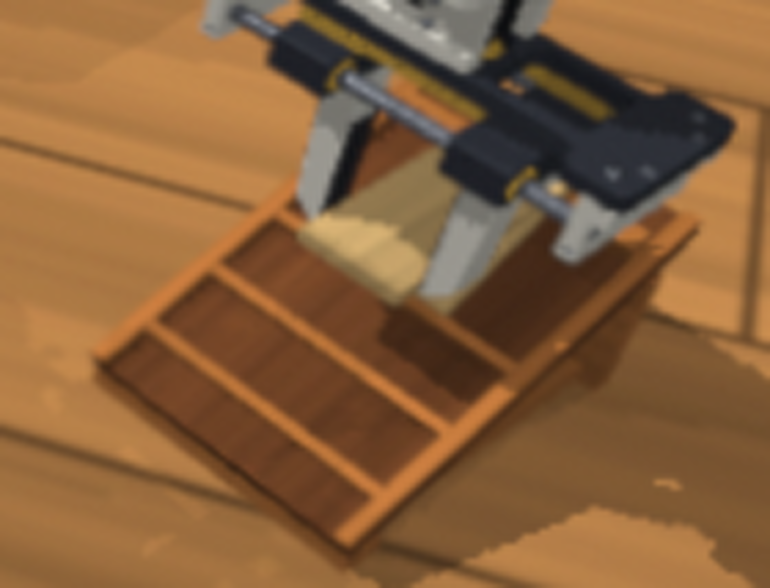

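```bash
python3 -m creep '[{"jaw":-0.2,"delta_pos":[0,0.5,0],"twist":0},{"jaw":-0.2,"delta_pos":[0,0.9,0.05],"twist":0},{"jaw":-0.2,"delta_pos":[0,1.35,0.08],"twist":0},{"jaw":-0.2,"delta_pos":[0,1.8,0.12],"twist":0},{"jaw":-0.2,"delta_pos":[0,1.8,0.12],"twist":0}]'|egrep -v orie
python3 -m creep '[{"jaw":-0.2,"delta_pos":[0,0.45,0.1],"twist":0},{"jaw":-0.2,"delta_pos":[0,0.9,0.2],"twist":0},{"jaw":-0.2,"delta_pos":[0,1.3,0.3],"twist":0},{"jaw":-0.2,"delta_pos":[0,1.3,0.3],"twist":0}]'|egrep -v orie
python3 - <<'E'
from h import *
tray(); look('s15')
E
```

```text
time: 22.72
tcp_pos: [0.551, 0.1765, 0.0526]
ft_force: [1.1, 0.3, 0.3]
width: 0.0497
time: 23.22
tcp_pos: [0.5484, 0.1781, 0.0397]
ft_force: [0.3, 0.6, -0.8]
width: 0.05
t 23.23 tcp [0.5484 0.1781 0.0397] xang 61.26 F [ 0.3  0.6 -0.8] w 0.05 tilt [-0.001 -1.     0.001]
tcp in tray [-24.9  -0.2  39.7]
```

View pics/s15z.png

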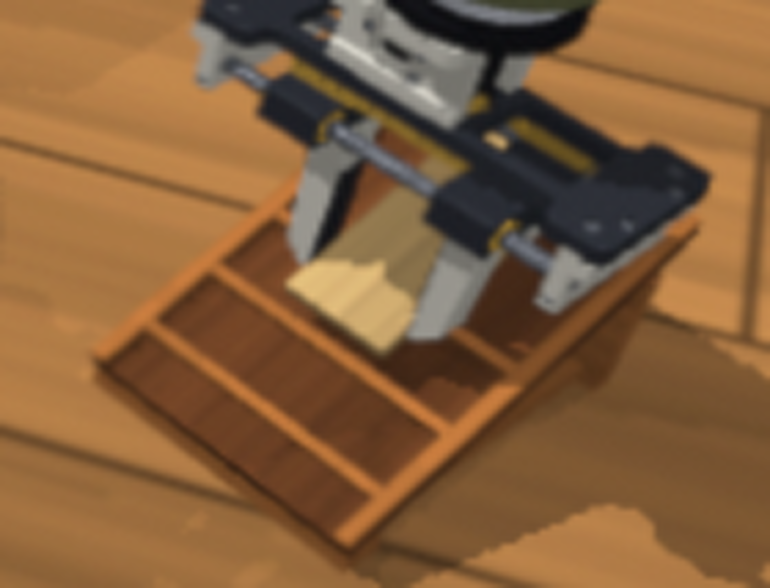

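```bash
python3 -m creep '[{"jaw":-0.2,"delta_pos":[0,0.4,0.18],"twist":0},{"jaw":-0.2,"delta_pos":[0,0.75,0.35],"twist":0},{"jaw":-0.2,"delta_pos":[0,1.05,0.48],"twist":0},{"jaw":-0.2,"delta_pos":[0,1.05,0.48],"twist":0}]'|egrep -v orie
python3 -m creep '[{"jaw":-0.2,"delta_pos":[0,0.15,0],"twist":0},{"jaw":-0.2,"delta_pos":[0,0.15,0],"twist":0}]'|egrep 'tcp|for'
python3 - <<'E'
from h import *
tray(); look('s16')
E
```

```text
time: 23.78
tcp_pos: [0.5444, 0.1804, 0.0294]
ft_force: [-0.7, -0.8, 0.2]
width: 0.0499
tcp_pos: [0.5447, 0.1804, 0.0283]
ft_force: [-0.3, 0.5, 1.1]
t 24.02 tcp [0.5447 0.1804 0.0283] xang 61.25 F [-0.3  0.5  1.1] w 0.0502 tilt [ 0. -1.  0.]
tcp in tray [-20.6  -0.5  28.3]
```

View pics/s16z.png

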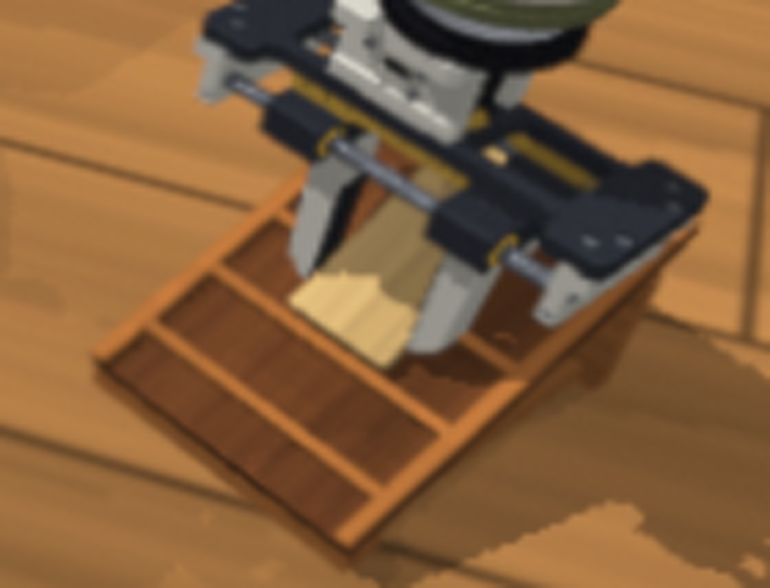

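```bash
python3 -m creep '[{"jaw":-0.2,"delta_pos":[0,0.1,0],"twist":0},{"jaw":-0.2,"delta_pos":[0,0.1,0],"twist":0}]'|egrep 'tcp|for'
python3 -m creep '[{"jaw":-0.2,"delta_pos":[0,0.08,-0.1],"twist":0},{"jaw":-0.2,"delta_pos":[0,0.08,-0.1],"twist":0}]' |egrep 'tcp|for'
python3 -m creep '[{"jaw":-0.2,"delta_pos":[0,0.05,-0.1],"twist":0},{"jaw":-0.2,"delta_pos":[0,0.05,-0.1],"twist":0}]' |egrep 'tcp|for'
python3 - <<'E'
from h import *
tray(); look('s17')
E
```

```text
tcp_pos: [0.5448, 0.1804, 0.0273]
ft_force: [0.2, -0.8, 0.2]
tcp_pos: [0.5457, 0.1798, 0.0265]
ft_force: [1.1, 0.4, 1.2]
tcp_pos: [0.5465, 0.1794, 0.026]
ft_force: [-1.6, 0.7, 1.3]
t 24.82 tcp [0.5465 0.1794 0.026 ] xang 61.25 F [-1.6  0.7  1.3] w 0.0498 tilt [-0. -1.  0.]
tcp in tray [-22.6  -0.4  26. ]
```

View pics/s17z.png

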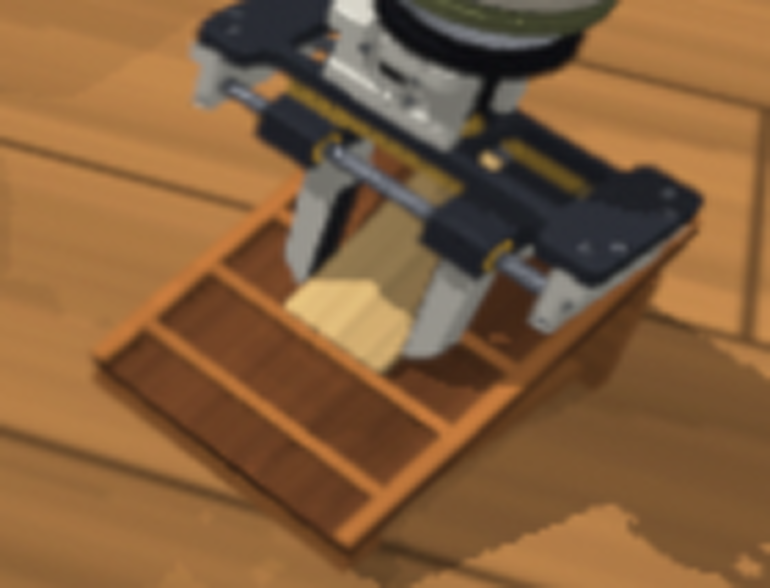

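```bash
python3 -m creep '[{"jaw":0.0,"delta_pos":[0,0,0],"twist":0},{"jaw":0.2,"delta_pos":[0,0,0],"twist":0},{"jaw":0.4,"delta_pos":[0,0,0],"twist":0},{"jaw":0.4,"delta_pos":[0,0,0],"twist":0},{"jaw":0.4,"delta_pos":[0,-3,0],"twist":0},{"jaw":0.4,"delta_pos":[0,-8,0],"twist":0},{"jaw":0.4,"delta_pos":[0,-14,0],"twist":0},{"jaw":0.4,"delta_pos":[0,-14,0],"twist":0},{"jaw":0.4,"delta_pos":[0,-14,0],"twist":0}]' |egrep -v orie
python3 - <<'E'
from h import *
tray(); snap('wrist','w18');im=cv2.imread('pics/w18.png');cv2.imwrite('pics/w18z.png',cv2.resize(im[30:310,200:440],None,fx=3.3,fy=2.1,interpolation=cv2.INTER_CUBIC))
look('s18')
E
```

```text
time: 26.0
tcp_pos: [0.5465, 0.1794, 0.1658]
ft_force: [0.1, -0.5, -1.4]
width: 0.0648
t 26.0 tcp [0.5465 0.1794 0.1658] xang 61.25 F [ 0.1 -0.5 -1.4] w 0.0648 tilt [ 0. -1. -0.]
tcp in tray [-22.6  -0.4 165.8]
```

View pics/w18z.png

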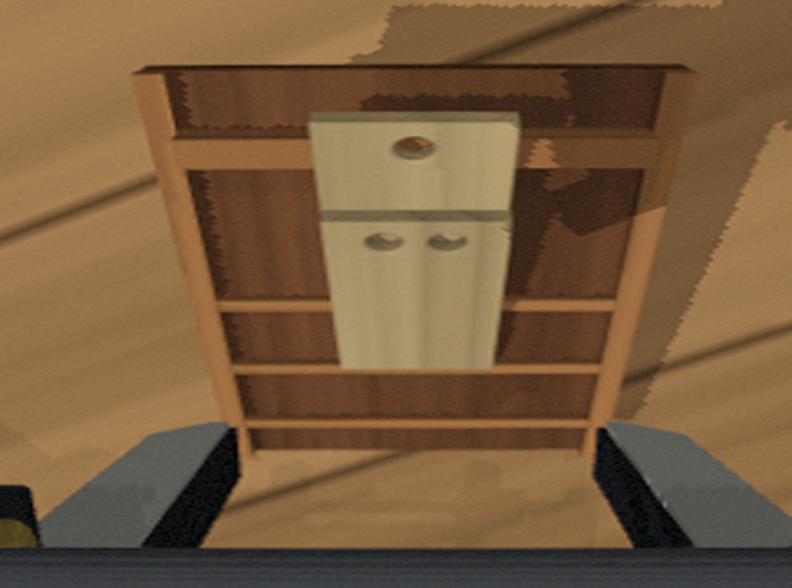

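View pics/s18z.png

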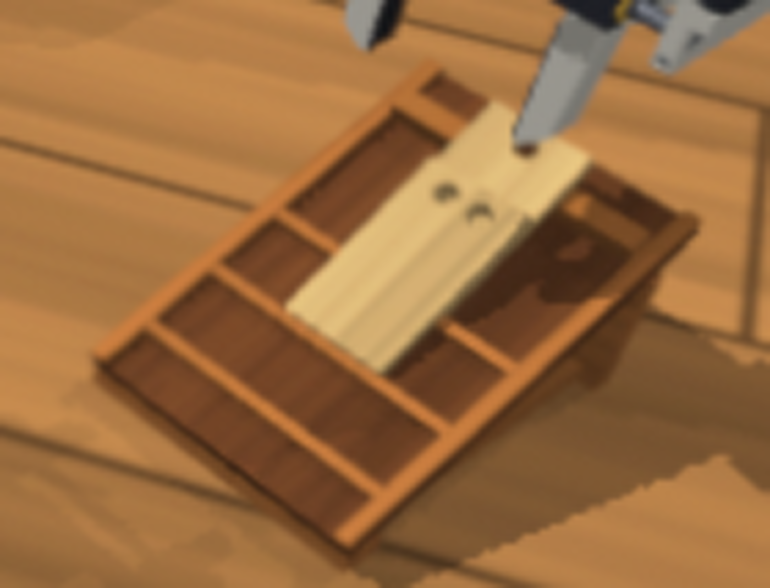

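Run:
```python
from h import *
want([.5067,-.4007,.15],30.1)
```

```text
t 26.1 tcp [0.5453 0.1791 0.164 ] xang 61.25 F [-1.3  0.4 -0.6] w 0.0649 tilt [-0.002 -1.     0.002]
delta cm [-52.68   1.45 -24.51] twist 0.544
```

```bash
python3 -m creep '[{"jaw":0.5,"delta_pos":[-5,-2,-2.3],"twist":0},{"jaw":0.5,"delta_pos":[-10.5,-2,-4.8],"twist":0},{"jaw":0.5,"delta_pos":[-16,-2,-7.4],"twist":0.1},{"jaw":0.5,"delta_pos":[-21.5,-2,-10],"twist":0.2},{"jaw":0.5,"delta_pos":[-27,-2,-12.5],"twist":0.3},{"jaw":0.5,"delta_pos":[-32.5,-2,-15.1],"twist":0.4},{"jaw":0.5,"delta_pos":[-38,-1,-17.7],"twist":0.5},{"jaw":0.5,"delta_pos":[-43.5,0,-20.2],"twist":0.545},{"jaw":0.5,"delta_pos":[-49,1,-22.8],"twist":0.545},{"jaw":0.5,"delta_pos":[-52.6,1.4,-24.5],"twist":0.545}]' |egrep -v orie
python3 -m creep '[{"jaw":0.5,"delta_pos":[0,0,0],"twist":0},{"jaw":0.5,"delta_pos":[0,0,0],"twist":0},{"jaw":0.5,"delta_pos":[0,0,0],"twist":0}]' 15 |egrep -v orie
python3 - <<'E'
from h import *
st();c,im=snap('wrist','w19')
o,m=tiles(im,c,{3:(326,170)},smax=118);print(o)
r=o[3][0]; a=np.radians(r[2]+90); G=np.array(r[0])/1000-.0245*np.array([np.cos(a),np.sin(a)])
print(G);want([*G,-.0346],r[2])
E
```

```text
time: 27.35
tcp_pos: [0.5061, -0.4012, 0.1485]
ft_force: [-0.5, 0.1, 0.8]
width: 0.0696
time: 27.72
tcp_pos: [0.5086, -0.3982, 0.1517]
ft_force: [0.3, -0.2, -0.5]
width: 0.0697
t 27.73 tcp [ 0.5086 -0.3982  0.1517] xang 30.1 F [ 0.3 -0.2 -0.5] w 0.0697 tilt [ 0.    -1.     0.001]
{3: (((493.9955139160156, -379.37811279296875), (50.54750442504883, 94.634033203125), 29.860870361328125), 3421.5)}
[ 0.50619396 -0.40062542]
t 27.77 tcp [ 0.5087 -0.3983  0.1521] xang 30.11 F [0.3 0.4 0.6] w 0.0697 tilt [ 0. -1.  0.]
delta cm [-0.34 18.67 -0.07] twist 0.004
```

View pics/w19.png

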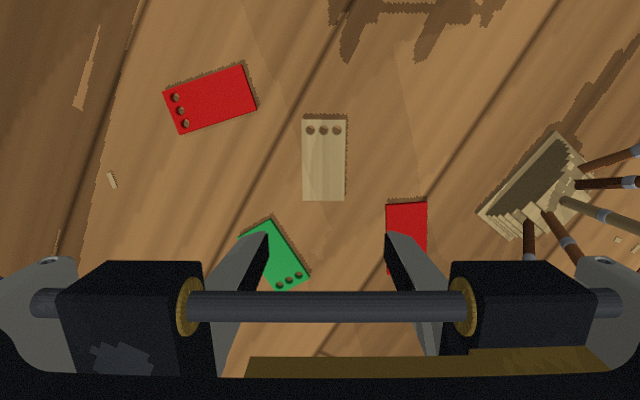

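```bash
python3 -m creep '[{"jaw":0.5,"delta_pos":[-0.3,5,0],"twist":0.004},{"jaw":0.5,"delta_pos":[-0.3,11,0],"twist":0.004},{"jaw":0.5,"delta_pos":[-0.3,16,0],"twist":0.004},{"jaw":0.5,"delta_pos":[-0.3,18,0],"twist":0.004},{"jaw":0.5,"delta_pos":[-0.3,18,0],"twist":0.004},{"jaw":0.4,"delta_pos":[-0.3,18.3,0],"twist":0.004},{"jaw":0.4,"delta_pos":[-0.3,18.3,0],"twist":0.004},{"jaw":0.4,"delta_pos":[-0.3,18.3,0],"twist":0.004}]' 15|egrep -v orie
python3 - <<'E'
from h import *
want([.5062,-.4006,-.0346],29.9)
E
```

```text
time: 28.78
tcp_pos: [0.5066, -0.402, -0.0293]
ft_force: [0.5, -0.1, -1.4]
width: 0.0651
t 28.77 tcp [ 0.5066 -0.402  -0.0293] xang 29.79 F [ 0.5 -0.1 -1.4] w 0.0651 tilt [ 0.001 -1.    -0.002]
delta cm [0.03 0.53 0.14] twist -0.002
```

```bash
python3 -m creep '[{"jaw":0.4,"delta_pos":[0,0.25,0.05],"twist":0},{"jaw":0.4,"delta_pos":[0,0.25,0.05],"twist":0}]'|egrep -v orie
python3 - <<'E'
from h import *
want([.5062,-.4006,-.0346],29.9)
E
```

```text
time: 29.02
tcp_pos: [0.5052, -0.4005, -0.0337]
ft_force: [-1.1, 1.2, -0.4]
width: 0.065
t 29.02 tcp [ 0.5052 -0.4005 -0.0337] xang 29.79 F [-1.1  1.2 -0.4] w 0.065 tilt [-0. -1.  0.]
delta cm [ 0.08  0.09 -0.06] twist -0.002
```

```bash
python3 -m creep '[{"jaw":0.3,"delta_pos":[0.05,0.05,0],"twist":0},{"jaw":0.1,"delta_pos":[0.05,0.05,0],"twist":0},{"jaw":-0.2,"delta_pos":[0.05,0.05,0],"twist":0},{"jaw":-0.2,"delta_pos":[0.05,0.05,0],"twist":0},{"jaw":-0.2,"delta_pos":[0.05,0.05,0],"twist":0},{"jaw":-0.2,"delta_pos":[0.05,0.05,0],"twist":0}]'|egrep -v orie
python3 - <<'E'
from h import *
p,R=st(); c,im=snap('wrist','w20')
cv2.imwrite('pics/w20z.png',cv2.resize(im[100:300,240:410],None,fx=4,fy=3,interpolation=cv2.INTER_CUBIC))
E
```

```text
time: 29.78
tcp_pos: [0.5059, -0.4004, -0.034]
ft_force: [0.3, 0.1, -0.0]
width: 0.0499
t 29.77 tcp [ 0.5059 -0.4004 -0.034 ] xang 29.79 F [ 0.3  0.1 -0. ] w 0.0499 tilt [-0. -1.  0.]
```

View pics/w20z.png

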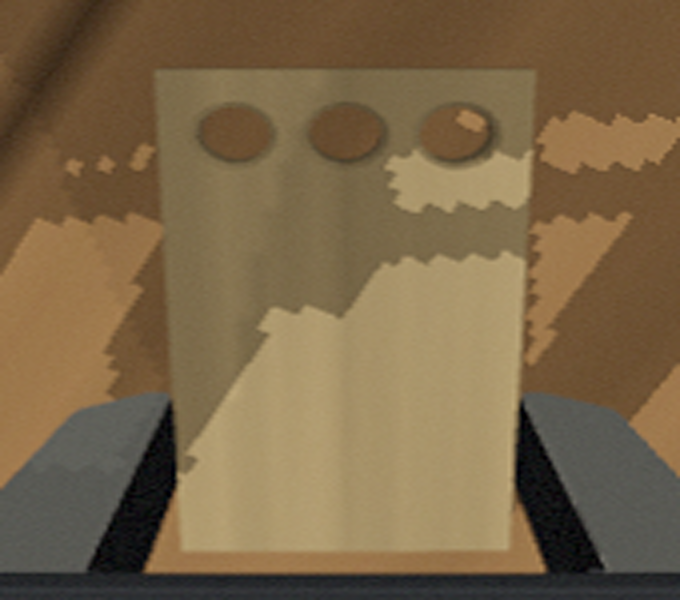

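Run:
```python
from h import *
p,R=st(); c=cal('wrist'); print(np.round(R.T@(onz(c,(326,123),.008)-p)*1e3,1)); 
want([.5845,.158,.125],61.17)
```

```text
t 29.82 tcp [ 0.5059 -0.4004 -0.034 ] xang 29.79 F [-0.6 -0.8 -0.3] w 0.0499 tilt [-0. -1.  0.]
[  0.1 -42.   70.9]
t 29.82 tcp [ 0.5059 -0.4004 -0.034 ] xang 29.79 F [-0.6 -0.8 -0.3] w 0.0499 tilt [-0. -1.  0.]
delta cm [ 34.57 -15.9   44.55] twist -0.548
```

```bash
python3 -m creep '[{"jaw":-0.2,"delta_pos":[0,-2,0],"twist":0},{"jaw":-0.2,"delta_pos":[0,-7,0],"twist":0},{"jaw":-0.2,"delta_pos":[0,-13,0],"twist":0},{"jaw":-0.2,"delta_pos":[2,-17,2.6],"twist":0},{"jaw":-0.2,"delta_pos":[5.5,-18,7.1],"twist":-0.1},{"jaw":-0.2,"delta_pos":[9,-18,11.6],"twist":-0.2},{"jaw":-0.2,"delta_pos":[12.5,-18,16.1],"twist":-0.3},{"jaw":-0.2,"delta_pos":[16,-18,20.6],"twist":-0.4},{"jaw":-0.2,"delta_pos":[19.5,-18,25.1],"twist":-0.5},{"jaw":-0.2,"delta_pos":[23,-18,29.6],"twist":-0.548}]'|egrep -v orie
python3 - <<'E'
from h import *
want([.5845,.158,.125],61.17)
E
```

```text
time: 31.08
tcp_pos: [0.5589, -0.0275, 0.1481]
ft_force: [0.7, -0.6, -1.0]
width: 0.0498
t 31.07 tcp [ 0.5589 -0.0275  0.1481] xang 61.32 F [ 0.7 -0.6 -1. ] w 0.0498 tilt [ 0.001 -1.    -0.002]
delta cm [17.5   2.31  6.66] twist 0.003
```

```bash
python3 -m creep '[{"jaw":-0.2,"delta_pos":[5,0,2],"twist":0},{"jaw":-0.2,"delta_pos":[10,0,4],"twist":0},{"jaw":-0.2,"delta_pos":[14.5,1,5.5],"twist":0},{"jaw":-0.2,"delta_pos":[17.3,2.3,6.6],"twist":0},{"jaw":-0.2,"delta_pos":[17.3,2.3,6.6],"twist":0},{"jaw":-0.2,"delta_pos":[17.3,2.3,6.6],"twist":0},{"jaw":-0.2,"delta_pos":[17.3,2.3,6.6],"twist":0}]' 8|egrep -v orie
python3 - <<'E'
from h import *
tray();want([.5845,.158,.060],61.17)
E
```

```text
time: 31.95
tcp_pos: [0.5845, 0.153, 0.1242]
ft_force: [0.9, 0.6, 0.9]
width: 0.0499
t 31.95 tcp [0.5845 0.153  0.1242] xang 61.12 F [0.9 0.6 0.9] w 0.0499 tilt [ 0.001 -1.    -0.001]
tcp in tray [-68.6   4.3 124.2]
t 31.95 tcp [0.5845 0.153  0.1242] xang 61.12 F [0.9 0.6 0.9] w 0.0499 tilt [ 0.001 -1.    -0.001]
delta cm [0.43 6.42 0.25] twist -0.001
```

```bash
python3 -m creep '[{"jaw":-0.2,"delta_pos":[0.4,3,0.2],"twist":0},{"jaw":-0.2,"delta_pos":[0.4,5.5,0.2],"twist":0},{"jaw":-0.2,"delta_pos":[0.4,6.2,0.2],"twist":0},{"jaw":-0.2,"delta_pos":[0.4,6.2,0.2],"twist":0},{"jaw":-0.2,"delta_pos":[0.4,6.2,0.2],"twist":0}]'|egrep -v orie
python3 - <<'E'
from h import *
tray();want([.5845,.158,.060],61.17); look('s21')
E
```

```text
time: 32.58
tcp_pos: [0.5852, 0.1585, 0.0626]
ft_force: [-0.8, -0.0, -0.4]
width: 0.0504
t 32.58 tcp [0.5852 0.1585 0.0626] xang 61.17 F [-0.8 -0.  -0.4] w 0.0504 tilt [ 0.001 -1.    -0.002]
tcp in tray [-66.6  -0.8  62.6]
t 32.58 tcp [0.5852 0.1585 0.0626] xang 61.17 F [-0.8 -0.  -0.4] w 0.0504 tilt [ 0.001 -1.    -0.002]
delta cm [-0.08  0.26  0.04] twist -0.0
```

View pics/s21z.png

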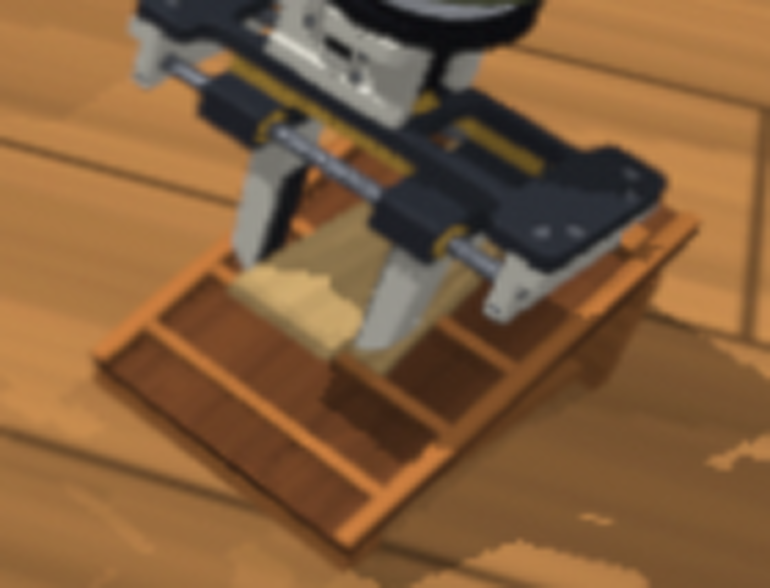

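```bash
python3 -m creep '[{"jaw":-0.2,"delta_pos":[-0.05,0.5,0],"twist":0},{"jaw":-0.2,"delta_pos":[-0.05,0.9,0.03],"twist":0},{"jaw":-0.2,"delta_pos":[-0.05,1.35,0.06],"twist":0},{"jaw":-0.2,"delta_pos":[-0.05,1.8,0.09],"twist":0},{"jaw":-0.2,"delta_pos":[-0.05,2.25,0.12],"twist":0},{"jaw":-0.2,"delta_pos":[-0.05,2.25,0.12],"twist":0}]'|egrep -v orie
python3 - <<'E'
from h import *
tray()
E
python3 -m creep '[{"jaw":-0.2,"delta_pos":[0,0.45,0.1],"twist":0},{"jaw":-0.2,"delta_pos":[0,0.9,0.2],"twist":0},{"jaw":-0.2,"delta_pos":[0,1.3,0.3],"twist":0},{"jaw":-0.2,"delta_pos":[0,1.3,0.3],"twist":0}]'|egrep -v orie
python3 - <<'E'
from h import *
tray(); look('s22')
E
```

```text
time: 33.38
tcp_pos: [0.5823, 0.1587, 0.0378]
ft_force: [2.2, -0.3, -0.9]
width: 0.05
t 33.38 tcp [0.5823 0.1587 0.0378] xang 61.19 F [ 2.2 -0.3 -0.9] w 0.05 tilt [-0.001 -1.     0.001]
tcp in tray [-63.9   0.4  37.8]
time: 33.88
tcp_pos: [0.5797, 0.1602, 0.0249]
ft_force: [-0.3, 0.4, 0.8]
width: 0.0499
t 33.88 tcp [0.5797 0.1602 0.0249] xang 61.2 F [-0.3  0.4  0.8] w 0.0499 tilt [-0.001 -1.     0.001]
tcp in tray [-60.9   0.4  24.9]
```

View pics/s22z.png

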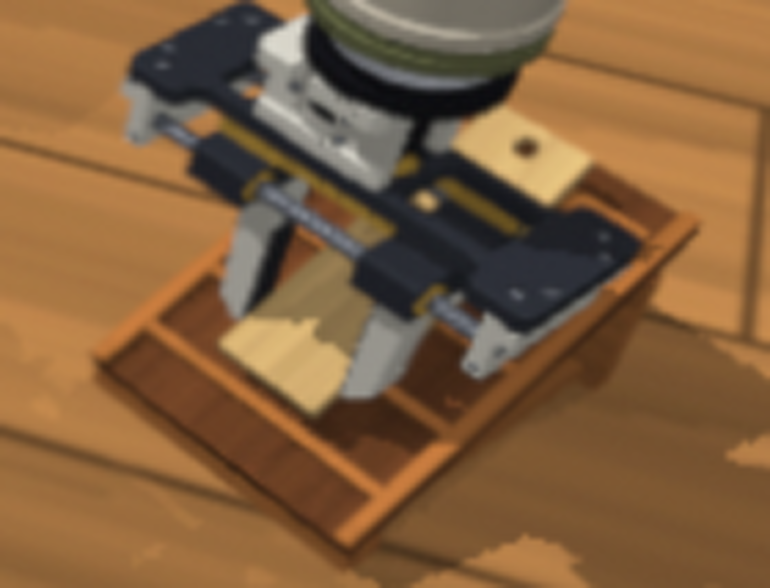

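Going well. The remaining shift is about 0.43 cm uphill and 1.2 cm down.

```bash
python3 -m creep '[{"jaw":-0.2,"delta_pos":[0,0.4,0.16],"twist":0},{"jaw":-0.2,"delta_pos":[0,0.75,0.3],"twist":0},{"jaw":-0.2,"delta_pos":[0,1.0,0.42],"twist":0},{"jaw":-0.2,"delta_pos":[0,1.0,0.42],"twist":0}]'|egrep -v orie
python3 -m creep '[{"jaw":-0.2,"delta_pos":[0,0.1,0],"twist":0},{"jaw":-0.2,"delta_pos":[0,0.1,0],"twist":0}]'|egrep 'tcp|for'
python3 - <<'E'
from h import *
tray(); look('s23')
E
```

```text
time: 34.42
tcp_pos: [0.5762, 0.1622, 0.0152]
ft_force: [-0.9, 0.0, 0.6]
width: 0.0495
tcp_pos: [0.5766, 0.1622, 0.0146]
ft_force: [-0.1, 0.5, 0.6]
t 34.67 tcp [0.5766 0.1622 0.0146] xang 61.19 F [-0.1  0.5  0.6] w 0.0498 tilt [ 0. -1. -0.]
tcp in tray [-57.2   0.1  14.6]
```

View pics/s23z.png

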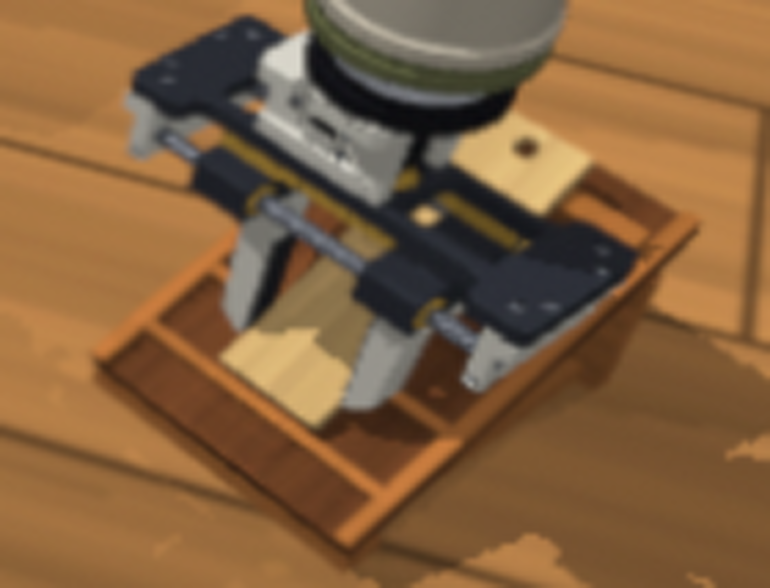

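```bash
python3 -m creep '[{"jaw":-0.2,"delta_pos":[0,0.1,0],"twist":0},{"jaw":-0.2,"delta_pos":[0,0.1,0],"twist":0}]'|egrep 'tcp|for'
python3 -m creep '[{"jaw":-0.2,"delta_pos":[0,0.08,-0.1],"twist":0},{"jaw":-0.2,"delta_pos":[0,0.08,-0.1],"twist":0}]' |egrep 'tcp|for'
python3 -m creep '[{"jaw":-0.2,"delta_pos":[0,0.06,-0.09],"twist":0},{"jaw":-0.2,"delta_pos":[0,0.06,-0.09],"twist":0}]' |egrep 'tcp|for'
python3 - <<'E'
from h import *
tray(); look('s24')
E
```

```text
tcp_pos: [0.5766, 0.1622, 0.0135]
ft_force: [0.3, 0.3, 0.4]
tcp_pos: [0.5775, 0.1617, 0.0127]
ft_force: [0.8, -0.5, 0.5]
tcp_pos: [0.5781, 0.1614, 0.0122]
ft_force: [-1.6, -0.8, 2.3]
t 35.48 tcp [0.5781 0.1614 0.0122] xang 61.19 F [-1.6 -0.8  2.3] w 0.0497 tilt [-0. -1.  0.]
tcp in tray [-59.    0.1  12.2]
```

View pics/s24z.png

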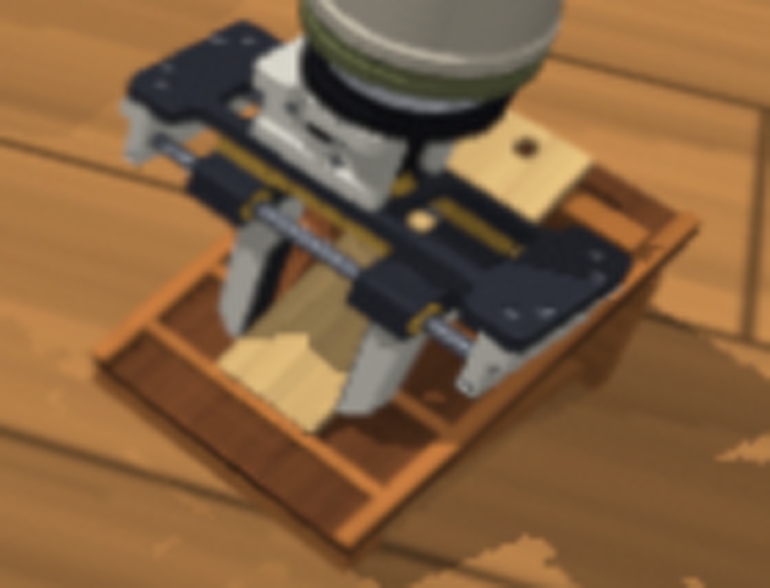

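```bash
python3 -m creep '[{"jaw":0.0,"delta_pos":[0,0,0],"twist":0},{"jaw":0.2,"delta_pos":[0,0,0],"twist":0},{"jaw":0.4,"delta_pos":[0,0,0],"twist":0},{"jaw":0.4,"delta_pos":[0,0,0],"twist":0},{"jaw":0.4,"delta_pos":[0,-3,0],"twist":0},{"jaw":0.4,"delta_pos":[0,-8,0],"twist":0},{"jaw":0.4,"delta_pos":[0,-14,0],"twist":0},{"jaw":0.4,"delta_pos":[0,-18,0],"twist":0},{"jaw":0.4,"delta_pos":[0,-18,0],"twist":0},{"jaw":0.4,"delta_pos":[0,-18,0],"twist":0}]' |egrep -v orie
python3 -m creep '[{"jaw":0.4,"delta_pos":[0,0,-3],"twist":0},{"jaw":0.4,"delta_pos":[0,0,-3],"twist":0},{"jaw":0.4,"delta_pos":[0,0,-3],"twist":0}]' |egrep 'tcp'
python3 - <<'E'
from h import *
tray(); snap('wrist','w25');im=cv2.imread('pics/w25.png');cv2.imwrite('pics/w25z.png',cv2.resize(im[0:250,200:440],None,fx=3.3,fy=2.4,interpolation=cv2.INTER_CUBIC))
look('s25')
E
```

```text
time: 36.78
tcp_pos: [0.5779, 0.1612, 0.1913]
ft_force: [-0.2, -0.3, -0.3]
width: 0.0649
tcp_pos: [0.6033, 0.1468, 0.1902]
t 37.15 tcp [0.6033 0.1468 0.1902] xang 61.17 F [0.8 0.3 0.1] w 0.0649 tilt [-0.002 -1.     0.003]
tcp in tray [-88.    0.7 190.2]
```

View pics/w25z.png

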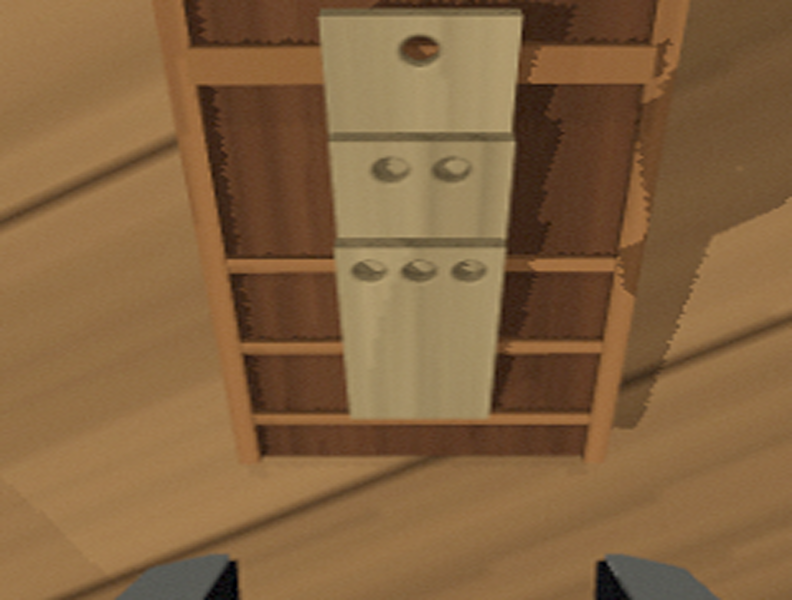

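View pics/s25z.png

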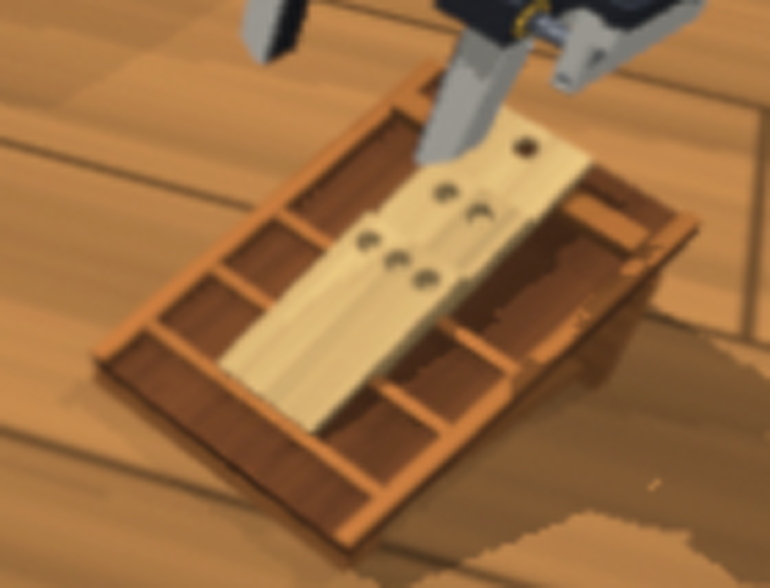

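View pics/s25.png

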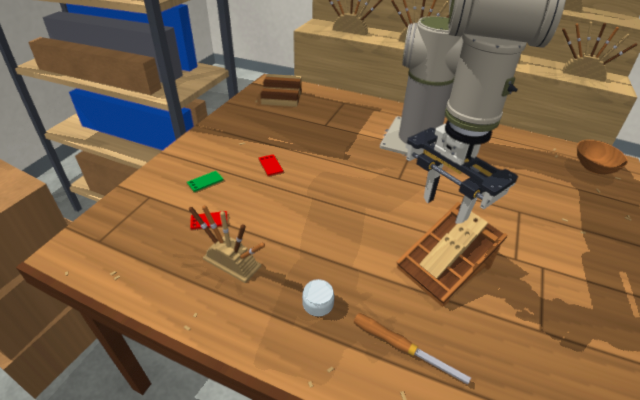

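Run:
```python
from h import *
c=cal('wrist'); t=np.array([.5265,.1899]);th=np.radians(151.17);u=np.array([np.cos(th),np.sin(th)]);v=np.array([-u[1],u[0]])
a=np.radians(33.5);b=np.radians(22)
for k,s,y,xl,xr in((1,.111,15,321,521),(2,.071,140,330,514),(3,.031,246,336,505)):
  e=np.array([-.105+s*np.cos(b)+.095*np.cos(a)-.008*np.sin(a),.022+s*np.sin(b)+.095*np.sin(a)+.008*np.cos(a)])
  for x in(xl,xr):
    w=onz(c,((x+.5)/3.3-.5+200,(y+.5)/2.4-.5),e[1]); print(k,'head edge err x',round(((w[:2]-t)@u-e[0])*1e3,1),'y',round((w[:2]-t)@v*1e3,1))
for k,s,y,xl,xr in ((3,.031,417,350,491),):
  e=np.array([-.105+s*np.cos(b)-.008*np.sin(a),.022+s*np.sin(b)+.008*np.cos(a)])
  for x in(xl,xr):
    w=onz(c,((x+.5)/3.3-.5+200,(y+.5)/2.4-.5),e[1]); print(k,'foot err x',round(((w[:2]-t)@u-e[0])*1e3,1),'y',round((w[:2]-t)@v*1e3,1))
```

```text
1 head edge err x 0.2 y 24.0
1 head edge err x 0.2 y -25.1
2 head edge err x 0.4 y 23.8
2 head edge err x 0.4 y -25.6
3 head edge err x 0.5 y 24.0
3 head edge err x 0.5 y -25.3
3 foot err x 0.0 y 24.7
3 foot err x 0.0 y -26.6
```

All three tiles are within about 1 mm of their places and straight, and the gripper is clear, so I'm handing in.

```bash
python3 -c "
from station import finish_job
print(finish_job())"
```

```text
the job is handed in; nothing more can be done
None
```

The three tiles are on the tray as asked: one hole at the top, two in the middle, three at the bottom. I laid them in that order, and the job was handed in at about 37 s of the 72 s allowed, with the gripper open and well clear.

**How each was laid:** I gripped each tile near its foot, let its head touch the bar or the tile above, and lowered the grip so the tile tilted. Then I pulled it down against its rib and let go.

**Last checks (wrist and scene pictures):**
- **Along the slope:** the head edges are 0.2 to 0.5 mm from where they belong, and the foot of the three-hole tile is within 0.1 mm. The feet of the other two were only judged by eye against their ribs.
- **Sideways:** the tiles sit about 0.5 to 1 mm from the middle line and look straight. All holes point up the slope and are in view.
- **Other things:** the tin, pen stand, gouge and coloured look-alike tiles appear unmoved, judged by eye in the last scene picture.

**What disagreed:**
- **Finger length:** the fingers actually end about 36 mm short of the reported TCP. I missed the first tile twice because the fingers closed above it. I then found the table by a light touch of about 3 N and allowed for the offset from there.
- **Tray width:** in one wrist picture the tray measured 1 to 4% narrower than its given size. That suggests a camera height error of a few millimetres, so I set the tiles down by contact rather than by measured height.

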